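# Fetch the slide case from between the stain bottles of the smear kit

### The job

Get the black slide case out of the smear-kit caddy and dock it in the smear station. The white vial, the blue-capped vial and the amber bottle stand too close beside it to get hold of it, so first stand all three upright on the side tray, then lay the case flat and straight between the station's four corner posts, and finally put each of the three back upright into the very well of the caddy that it came from. Let go of everything and leave the marker, the tape roll and the funnel adapter alone.

Things in the scene. Friction and masses are not known exactly. Their poses are not given: they have to be found in the camera images.
- white_vial_mid (a point): white plastic vial with a white snap cap, 90 mm tall, round: body 31 mm across, cap 34 mm (top 12 mm). Point: on its axis, half-way up (45 mm over its foot). z points to its cap. (Similar white vials stand far back in a bin tray: not these.) Starts in one of the caddy's three wells.
- blue_vial_mid (a point): pale plastic vial with a blue snap cap, 104 mm tall, round: body 28 mm across, cap 31 mm (top 12 mm). Point: on its axis, half-way up (52 mm over its foot). z points to its cap. Starts in one of the caddy's three wells.
- amber_mid (a point): amber bottle with a black cap, 92 mm tall, round: body 33 mm across up to 55 mm, then a shoulder that narrows to the cap of 22 mm (from 74 mm up). Point: on its axis, half-way up (46 mm over its foot). z points to its cap. Starts in one of the caddy's three wells.
- case_mid (a point): flat black slide case, 88 mm long (its x), 53 mm wide (its y), 21 mm high, shut. Point: its centre, 10.5 mm over its underside. Starts lying on the caddy's top between the wells, its length along the caddy's x; graspable across its width only.
- caddy: smear-kit caddy: light grey fixed block 124 (x) by 166 mm (y), 24 mm high. Origin: centre of its underside. Three round wells 42 mm wide, 18 mm deep (floor 6 mm above the table), centres at its x, y = (-30, 52), (30, 52), (0, -52) mm. The case lies on the middle of its top face between four corner posts, 5 mm high, within 13 mm of the case's corners.
- side_tray: pale blue-green flat tray, fixed, 196 mm (x) by 112 mm (y), inside 188 by 104 mm. Origin: centre of its underside. Floor 3 mm, rim 10 mm above the table. Empty at the start; the side area. It may be left or right of the caddy, the station on the other side.
- station_place (a point): smear station: white fixed plate 165 (x) by 112 mm (y), 8 mm high. Point: centre of the docking place, on the plate's top. The case lies there, length along x (either way round), between four dark corner posts 8 mm high that leave 6 mm on every side; its long sides are open over 74 mm for the fingers. A dark rack of upright glass slides (39 mm high) begins 60 mm from the point towards +x.
- marker_mid (a point): black marker, 140 mm long, 14 mm thick, lying loose behind the caddy; bystander. Point: its centre, 7 mm up.
- tape_roll_mid (a point): roll of white tape, 53 mm across, 13 mm high, lying loose on the right, in front of the tall white analyser; bystander. Point: its centre.
- adapter_mid (a point): white moulded funnel adapter, 45 mm across and high, standing loose behind and to the right; bystander. Point: on its axis, 22 mm up.
Not all that is in view belongs to the job. What is shaped like the part that bears blue_vial_mid but green is not meant.

How it is judged (in metres and radians):
On the way, in this order (a step that is already met when the one before it is completed fails the run):
1. the white vial, the blue-capped vial and the amber bottle all stand upright on the side tray (x of white_vial_mid in the frame of side_tray between -0.094 and 0.094 m and y of white_vial_mid in the frame of side_tray between -0.052 and 0.052 m and z of white_vial_mid in the frame of side_tray between 0.041 and 0.055 m and angle between each of white_vial_mid, blue_vial_mid, amber_mid's own z axis and vertical below 0.15 rad and x of blue_vial_mid in the frame of side_tray between -0.094 and 0.094 m and y of blue_vial_mid in the frame of side_tray between -0.052 and 0.052 m and z of blue_vial_mid in the frame of side_tray between 0.048 and 0.062 m and x of amber_mid in the frame of side_tray between -0.094 and 0.094 m and y of amber_mid in the frame of side_tray between -0.052 and 0.052 m and z of amber_mid in the frame of side_tray between 0.042 and 0.056 m), for 0.2 s.
2. the slide case lies docked between the station's corner posts (x of case_mid in the frame of station_place between -0.008 and 0.008 m and y of case_mid in the frame of station_place between -0.008 and 0.008 m and z of case_mid in the frame of station_place between 0.0075 and 0.0135 m and angle between the x axis of case_mid and the x axis of station_place, either way round below 0.15 rad and angle between case_mid's own z axis and vertical below 0.06 rad), for 0.2 s.
At the end, for the whole second after the job is handed in: Both vials and the amber bottle each stand upright (0.12 rad) in the well they started in (centre within 12 mm of its start); the slide case lies flat (0.06 rad) on the station's plate, centre within 8 mm along each axis of the docking place, length within 0.15 rad of the station's (all of step 2 and distance of each of white_vial_mid, blue_vial_mid, amber_mid from where it was at the start of the episode below 0.012 m and angle between each of white_vial_mid, blue_vial_mid, amber_mid's own z axis and vertical below 0.12 rad); the robot touches nothing.
It fails at once if a vial or the bottle is knocked over (tipped by more than 0.8 rad) (angle between any of white_vial_mid, blue_vial_mid, amber_mid's own z axis and vertical above 0.8 rad).
It fails at once if the marker, the tape roll or the adapter is moved by more than 30 mm (distance of any of marker_mid, tape_roll_mid, adapter_mid from where it was at the start of the episode above 0.03 m).
It also fails if it takes over 115 s, if anything falls off the work surface, if the arm or the gripper's body presses on something with over 40 N, if the wrist force passes 120 N, or if a joint passes its speed limit or range.

### The arm

A 6-joint arm with a two-finger parallel gripper is mounted at the origin on a cart in front of the work surface, level with it; the furniture and walls round the work are solid. World frame = base frame: x ahead of the robot, y to its left, z up, the work surface at z = 0. Lengths are in m, angles in degrees, forces in N, time in s.
With the tool pointing down it reaches from about 0.25 to 0.85 m from the base axis. Payload 12.5 kg.
Tool frame: the origin (TCP) lies at the very end of the fingers, on their centre line; the grasp point (between the pads) lies 19 mm behind it; z points along the fingers, x is the direction in which the jaws open and shut, and the axes are right-handed (so a half turn about z gives the same grasp; the last joint's range is limited). The gripper opens to 93 mm and grips with 3 to 60 N. Pads are 15 mm wide; open, the fingers measure 128 mm over their backs; the gripper's body (75 mm by 188 mm) begins 65 mm behind the grasp point.
Start: joints at [-69.821, 20.094, 94.641, -0, 65.266, -4.847], TCP at [0.233, -0.498, 0.219] pointing down, gripper open.
Joint ranges: [-157.81, 157.81], [-45, 120.19], [0.68, 151.7], [-89.99, 269.99], [4.06, 180], [-164.3, 164.3]. Speed limits (degrees/s): [127.2, 127.2, 159.86, 180, 180, 180].

### API

Orientations are given as a 3x3 rotation matrix whose columns are the frame's x, y, z axes.
In Python, from workcell import robot gives the robot as it stands. The module is installed in compiled form; this text tells all that it offers.
- The arm moves only by the tool step_arm, never from a script. Its arguments are lists of equal length, an entry for each row: "rotation": the turn, a rotation vector about the world's x, y, z scaled (see below), a list of three; "offset": the shift along the world's x, y, z scaled (see below), a list of three; "claw": the opening, from 0 (shut) to 1 (fully open). In form: {"rotation": [[rx, ry, rz], ...], "offset": [[tx, ty, tz], ...], "claw": [claw, ...]}. A call has 1 to 10 rows; each row is the pose to reach, as a shift and turn from the pose measured when the call began, turning the shorter way round; what a row does not reach only later rows make up. The controller multiplies each number of a shift by 0.25 m and each number of a turn by pi rad. A row lasts 1/8 s, in which the tool goes at most 62.5 mm and 10.7 degrees, less where a joint would pass 70% of its speed; a pose out of reach is approached as far as the arm can. A call with a number of a shift or a turn outside -1 to 1 is refused whole. A call with a gripper value outside its range is refused whole. The fingers move at their own pace and stop on an object; "grip_force" is the grip in N (left out, the last holds). Time passes only in rows, so rows that repeat a pose let the fingers close. It gives the time, the measured TCP pose, the force and the opening at its end, in the units of the state.
- robot.get_state(): the state, without advancing time (a new reading comes with each control period).
- robot.snapshot(name): name is "scene" or "top" or "wrist"; returns the picture (420x560x3 uint8, red, green, blue); there is no depth.
- robot.camera_info(name): a dict with "vertical_fov" (degrees; the focal length in pixels is half the picture's height over the tangent of half this angle, whatever the lens; pixels are square), "cx", "cy" (the principal point, pixels), "extrinsics" (4x4, takes a point from camera to world coordinates); the wrist camera has in their place "T_tool_cam" (4x4, takes a point from camera to tool coordinates, whose origin is the TCP and whose axes are the tool frame's). Camera axes: x right, y down, z forward; pixel columns grow to the right and rows downward; lengths in m; the calibration is good to about 2 mm. A picture is of the moment at which its call begins: read the wrist's pose just before it. camera_info takes no time and is no camera call.
- robot.close_job(): hands the job in, once; it reports no verdict.
Trained networks look in the newest picture that a camera, given by its name, has taken for a name from the list of things; names that differ only in an ending like _2 or _b are one class to them, and where a whole thing is asked for, a point or a joint stands for the part that bears it (a point fixed in the world has none). Each returns a list of dicts, best first, with "confidence" (0 to 1); they miss things now and then, are a little off and sometimes report something else, mostly with a low value. They report only what shows in the picture. A call takes as long as a camera call. They do not tell look-alikes from the thing itself.
- robot.search_frame(camera, name): "position" ([column, row] in pixels, amid what is visible of it).
The state is a dict: "time_s": time; "joints": joint angles; "joint_velocities": joint speeds; "tau": joint torques, N m; "eef_pos": TCP position; "tcp_rot": TCP orientation; "ft_force": force on the tool from outside, world axes, zero at the start; "torque": the same for the moment, N m; "grip_width": finger opening in m.
Only numpy, scipy, OpenCV 4.12 (cv2) and the standard library are available. Lean on these libraries where they do the work, as an engineer would, in place of code of your own. Each camera call takes 0.05 s, during which the arm holds its last target.

## Working session

There is one attempt and no reset: what is moved stays moved. The work goes in short steps, Python scripts to look and compute and a tool call to move; the robot and the scene stay as the last step left them, time stands still between calls to the robot, and variables do not carry over. Pictures are saved under pics/ and viewed, and the job is handed in when it is done.

Besides the shell and the picture viewer there is one more tool, called after ">>>" as name(argument=value, ...), one argument or row to a line, values as JSON. step_arm: Moves the arm, as the interface text tells. Its arguments: {"type":"object","properties":{"rotation":{"type":"array","items":{"type":"array","items":{"type":"number"}}},"offset":{"type":"array","items":{"type":"array","items":{"type":"number"}}},"claw":{"type":"array","items":{"type":"number"}},"grip_force":{"type":"number"}},"required":["rotation","offset","claw"]}

```bash
mkdir -p pics; cat > h.py <<'E'
import numpy as np, cv2
from workcell import robot
def snap(cam,fn):
    im=robot.snapshot(cam); cv2.imwrite('pics/'+fn,cv2.cvtColor(im,cv2.COLOR_RGB2BGR)); return im
def ray(cam,px,state=None):
    ci=robot.camera_info(cam); f=210/np.tan(np.radians(ci['vertical_fov'])/2)
    if cam=='wrist':
        s=state or robot.get_state(); T=np.eye(4);T[:3,:3]=np.array(s['tcp_rot']);T[:3,3]=s['eef_pos']
        E=T@np.array(ci['T_tool_cam'])
    else: E=np.array(ci['extrinsics'])
    d=np.array([(px[0]-ci['cx'])/f,(px[1]-ci['cy'])/f,1.])
    return E[:3,3],E[:3,:3]@d
def atz(cam,px,z,state=None):
    o,d=ray(cam,px,state); return o+d*(z-o[2])/d[2]
def proj(cam,p,state=None):
    ci=robot.camera_info(cam); f=210/np.tan(np.radians(ci['vertical_fov'])/2)
    if cam=='wrist':
        s=state or robot.get_state(); T=np.eye(4);T[:3,:3]=np.array(s['tcp_rot']);T[:3,3]=s['eef_pos']
        E=T@np.array(ci['T_tool_cam'])
    else: E=np.array(ci['extrinsics'])
    q=np.linalg.inv(E)@np.append(p,1); return [ci['cx']+f*q[0]/q[2],ci['cy']+f*q[1]/q[2]]
E
python3 - <<'E'
from h import *
np.set_printoptions(precision=4,suppress=True)
s=robot.get_state();print(s['time_s'],s['eef_pos'],s['tcp_rot'],s['grip_width'])
for c in('scene','top','wrist'):
    snap(c,c+'0.png'); print(c,robot.camera_info(c))
for c in('scene','top'):
  for n in ['white_vial_mid','blue_vial_mid','amber_mid','case_mid','caddy','side_tray','station_place','marker_mid','tape_roll_mid','adapter_mid']:
    try: r=robot.search_frame(c,n); print(c,n,[(np.round(d['position'],1).tolist(),round(d['confidence'],2)) for d in r[:4]])
    except Exception as e: print(c,n,e)
print(robot.get_state()['time_s'])
E
```

```text
0.0 [ 0.2326 -0.498   0.2181] [[ 0.4231 -0.9061 -0.0004]
 [-0.9061 -0.4231  0.001 ]
 [-0.0011 -0.0001 -1.    ]] 0.09289821922115268
scene {'vertical_fov': 45.53452216254125, 'cx': 274.5505861530212, 'cy': 211.0950843623999, 'extrinsics': array([[ 0.6973, -0.4313,  0.5725, -0.2413],
       [-0.7165, -0.4414,  0.5401, -0.7322],
       [ 0.0198, -0.7869, -0.6168,  0.9192],
       [ 0.    ,  0.    ,  0.    ,  1.    ]])}
top {'vertical_fov': 55.69536758696405, 'cx': 284.7779726110444, 'cy': 196.951088645099, 'extrinsics': array([[ 0.0027, -0.9693,  0.246 ,  0.345 ],
       [-1.    , -0.0025,  0.0012,  0.0148],
       [-0.0006, -0.246 , -0.9693,  0.9178],
       [ 0.    ,  0.    ,  0.    ,  1.    ]])}
wrist {'vertical_fov': 67.99534436915252, 'cx': 272.85650186489175, 'cy': 210.66828626557236, 'T_tool_cam': array([[ 1.    ,  0.    , -0.001 ,  0.0005],
       [ 0.0003,  0.9546,  0.2978, -0.0835],
       [ 0.001 , -0.2978,  0.9546, -0.165 ],
       [ 0.    ,  0.    ,  0.    ,  1.    ]])}
scene white_vial_mid [([252.0, 197.2], 0.6)]
scene blue_vial_mid [([200.5, 208.3], 0.71), ([242.6, 203.3], 0.57)]
scene amber_mid [([269.2, 220.0], 0.87)]
scene case_mid [([258.3, 216.8], 0.91)]
scene caddy [([260.3, 230.5], 0.57)]
scene side_tray [([303.5, 272.6], 0.85), ([253.3, 196.8], 0.47)]
scene station_place [([197.8, 191.7], 0.98), ([271.8, 222.5], 0.3)]
scene marker_mid []
scene tape_roll_mid []
scene adapter_mid []
top white_vial_mid [([243.6, 196.1], 0.54)]
top blue_vial_mid [([240.0, 221.9], 0.59), ([208.3, 256.9], 0.54)]
top amber_mid [([285.8, 211.3], 0.83)]
top case_mid [([268.5, 209.4], 0.89)]
top caddy [([279.0, 215.6], 0.86)]
top side_tray [([358.5, 228.1], 0.71)]
top station_place [([357.0, 229.7], 0.74), ([161.5, 233.6], 0.69)]
top marker_mid [([303.8, 158.8], 0.72)]
top tape_roll_mid [([416.3, 255.3], 0.65)]
top adapter_mid [([361.1, 170.2], 0.59), ([244.4, 198.0], 0.34)]
1.15
```

View pics/top0.png

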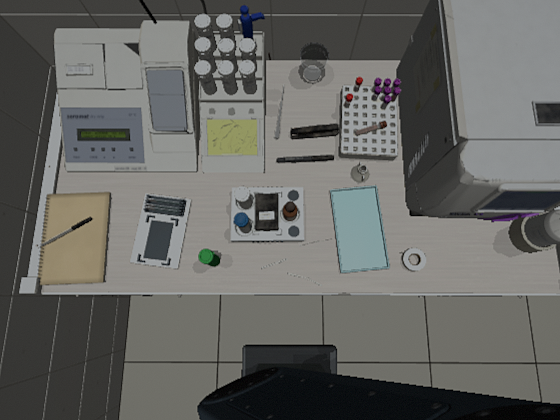

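View pics/scene0.png

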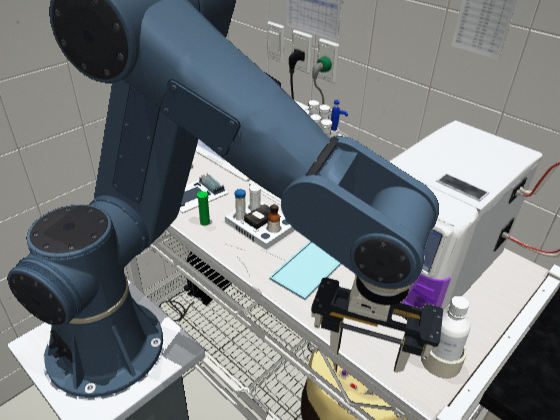

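```bash
python3 -c "
import cv2
a=cv2.imread('pics/top0.png')[140:300,100:450]
cv2.imwrite('pics/topz.png',cv2.resize(a,None,fx=2.28,fy=2.28,interpolation=cv2.INTER_CUBIC))"
```

```text
(no output)
```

View pics/topz.png

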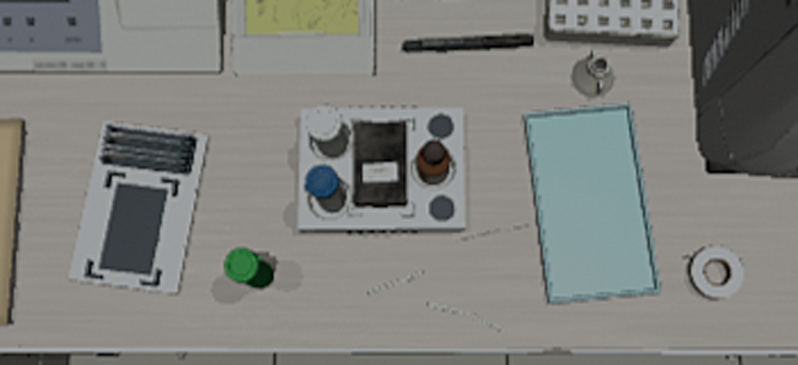

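```bash
python3 - <<'E'
from h import *
np.set_printoptions(precision=4,suppress=True)
def z(p,h): print(p,h,atz('top',(100+p[0]/2.28,140+p[1]/2.28),h))
print('caddy corners');[z(p,.024) for p in [(300,108),(465,108),(467,230),(298,230)]]
print('tray');[z(p,.01) for p in [(524,115),(628,105),(659,290),(550,302)]]
print('station plate');[z(p,.008) for p in [(103,122),(208,136),(180,293),(69,280)]]
print('posts');[z(p,.016) for p in [(108,175),(178,182),(155,282),(88,275)]]
print('caps');z((323,124),.096);z((321,181),.11);z((433,152),.098)
print('green');z((242,265),.1)
print('case');[z(p,.045) for p in [(355,121),(407,121),(407,206),(353,206)]]
print('analyser');z((706,172),0);z((695,80),0); z((590,88),0);z((716,272),.013)
E
```

```text
caddy corners
(300, 108) 0.024 [0.5947 0.1402 0.024 ]
(465, 108) 0.024 [ 0.5951 -0.0288  0.024 ]
(467, 230) 0.024 [ 0.4698 -0.0296  0.024 ]
(298, 230) 0.024 [0.4693 0.1377 0.024 ]
tray
(524, 115) 0.01 [ 0.5916 -0.0906  0.01  ]
(628, 105) 0.01 [ 0.6027 -0.1991  0.01  ]
(659, 290) 0.01 [ 0.4127 -0.2196  0.01  ]
(550, 302) 0.01 [ 0.4007 -0.1114  0.01  ]
station plate
(103, 122) 0.008 [0.5835 0.3464 0.008 ]
(208, 136) 0.008 [0.5689 0.2365 0.008 ]
(180, 293) 0.008 [0.4086 0.2545 0.008 ]
(69, 280) 0.008 [0.4211 0.3658 0.008 ]
posts
(108, 175) 0.016 [0.5259 0.3335 0.016 ]
(178, 182) 0.016 [0.5189 0.262  0.016 ]
(155, 282) 0.016 [0.4187 0.2778 0.016 ]
(88, 275) 0.016 [0.4253 0.3444 0.016 ]
caps
(323, 124) 0.096 [0.5591 0.108  0.096 ]
(321, 181) 0.11 [0.502  0.1066 0.11  ]
(433, 152) 0.098 [0.532  0.0049 0.098 ]
green
(242, 265) 0.1 [0.4271 0.1763 0.1   ]
case
(355, 121) 0.045 [0.5755 0.082  0.045 ]
(407, 121) 0.045 [0.5756 0.0302 0.045 ]
(407, 206) 0.045 [0.4901 0.0296 0.045 ]
(353, 206) 0.045 [0.49   0.0821 0.045 ]
analyser
(706, 172) 0 [ 0.5339 -0.2781  0.    ]
(695, 80) 0 [ 0.6332 -0.2739  0.    ]
(590, 88) 0 [ 0.6241 -0.1623  0.    ]
(716, 272) 0.013 [ 0.4302 -0.2763  0.013 ]
```

>>> step_arm(
  rotation=[
    [0,0,-0.139],
    [0,0,-0.139],
    [0,0,-0.139],
    [0,0,-0.139],
    [0,0,-0.139],
  ],
  offset=[
    [0.1,1,0.3],
    [0.1,1,0.3],
    [0.1,1,0.3],
    [0.1,1,0.3],
    [0.1,1,0.3],
  ],
  claw=[1,1,1,1,1],
  grip_force=20,
)

```text
time_s: 1.78
eef_pos: [0.2579, -0.2464, 0.2948]
tcp_rot: [[0.002, -1.0, 0.002], [-1.0, -0.002, -0.002], [0.002, -0.002, -1.0]]
ft_force: [0.0, -0.9, -1.2]
grip_width: 0.0931
```

>>> step_arm(
  rotation=[
    [0,0,0],
    [0,0,0],
    [0,0,0],
    [0,0,0],
    [0,0,0],
    [0,0,0],
    [0,0,0],
  ],
  offset=[
    [1,1,0],
    [1,1,0],
    [1,1,0],
    [1,1,0],
    [1,1,0],
    [1,1,0],
    [1,1,0],
  ],
  claw=[1,1,1,1,1,1,1],
)

```text
time_s: 2.65
eef_pos: [0.5094, 0.0047, 0.2937]
tcp_rot: [[0.005, -1.0, 0.001], [-1.0, -0.005, -0.002], [0.002, -0.001, -1.0]]
ft_force: [0.0, -0.5, 0.2]
grip_width: 0.0931
```

>>> step_arm(
  rotation=[
    [0,0,0],
    [0,0,0],
    [0,0,0],
  ],
  offset=[
    [0.2,0.2,0],
    [0.2,0.2,0],
    [0.2,0.2,0],
  ],
  claw=[1,1,1],
)

```text
time_s: 3.02
eef_pos: [0.5592, 0.054, 0.2931]
tcp_rot: [[0.005, -1.0, -0.001], [-1.0, -0.005, -0.002], [0.002, 0.001, -1.0]]
ft_force: [-0.0, -0.3, -0.2]
grip_width: 0.0927
```

```bash
python3 - <<'E'
from h import *
s=robot.get_state();print(s['time_s'],s['eef_pos'],s['joints'])
snap('wrist','w1.png')
import json;json.dump({k:np.array(s[k]).tolist() for k in('eef_pos','tcp_rot')},open('w1.json','w'))
E
```

```text
3.025 [0.55922018 0.05395385 0.29311061] [ 0.82340782 17.63936204 87.33248468 -0.12564933 75.05904195 90.56760133]
```

View pics/w1.png

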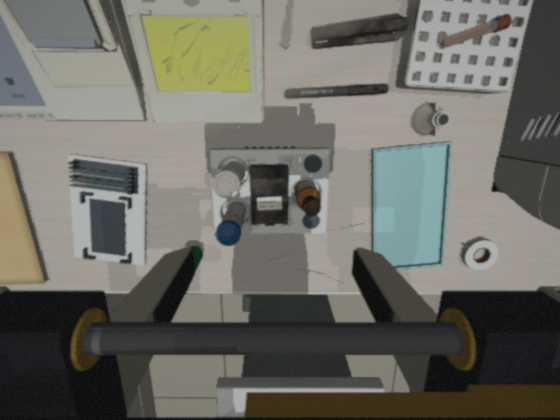

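```bash
python3 -c "
import cv2
a=cv2.imread('pics/w1.png')
cv2.imwrite('pics/w1a.png',cv2.resize(a[140:260,195:345],None,fx=5,fy=5,interpolation=cv2.INTER_CUBIC))
cv2.imwrite('pics/w1b.png',cv2.resize(a[145:275,60:160],None,fx=4.5,fy=4.5,interpolation=cv2.INTER_CUBIC))"
```

```text
(no output)
```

View pics/w1a.png

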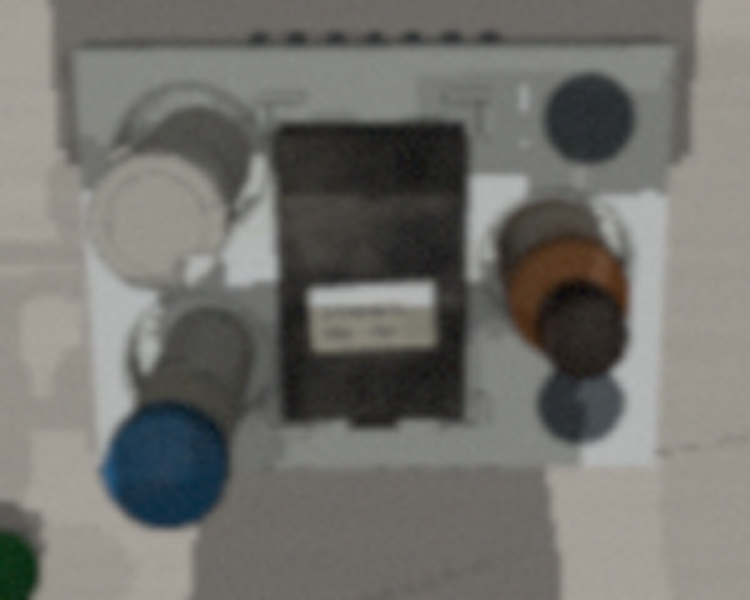

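View pics/w1b.png

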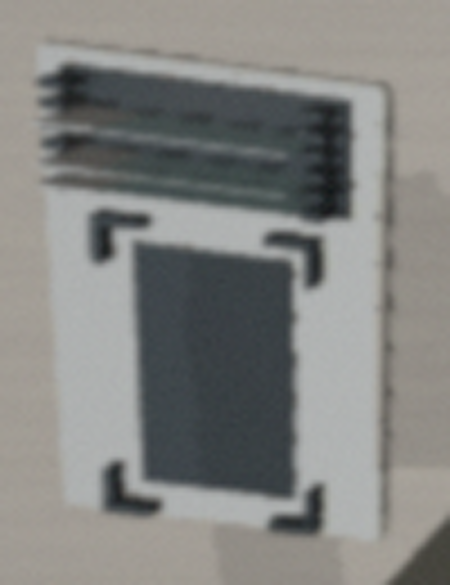

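```bash
python3 - <<'E'
from h import *
import json
np.set_printoptions(precision=4,suppress=True)
s=json.load(open('w1.json'))
def a(p,h): r=atz('wrist',(195+p[0]/5,140+p[1]/5),h,s);print(p,h,r[:2]);return r
def b(p,h): r=atz('wrist',(60+p[0]/4.5,145+p[1]/4.5),h,s);print(p,h,r[:2]);return r
print('white,blue,amber');a((160,218),.096);a((167,464),.11);a((583,328),.098)
print('caddy');c=[a(p,.024) for p in [(77,45),(674,45),(655,465),(98,465)]];print(np.mean(c,0))
print('case');c=[a(p,.045) for p in [(278,124),(466,124),(463,420),(284,420)]];print(np.mean(c,0))
print('plate');c=[b(p,.008) for p in [(40,42),(388,85),(380,538),(66,503)]];print(np.mean(c,0))
print('patch');c=[b(p,.008) for p in [(134,244),(297,262),(292,497),(145,478)]];print(np.mean(c,0))
print('posts');c=[b(p,.016) for p in [(92,212),(321,235),(320,532),(106,510)]];print(np.mean(c,0))
E
```

```text
white,blue,amber
(160, 218) 0.096 [0.5631 0.1079]
(167, 464) 0.11 [0.5061 0.1065]
(583, 328) 0.098 [0.5369 0.0066]
caddy
(77, 45) 0.024 [0.5956 0.1394]
(674, 45) 0.024 [ 0.5964 -0.0249]
(655, 465) 0.024 [ 0.4725 -0.0265]
(98, 465) 0.024 [0.4718 0.1399]
[0.5341 0.057  0.024 ]
case
(278, 124) 0.045 [0.5774 0.083 ]
(466, 124) 0.045 [0.5777 0.0331]
(463, 420) 0.045 [0.4941 0.0323]
(284, 420) 0.045 [0.4939 0.0827]
[0.5358 0.0578 0.045 ]
plate
(40, 42) 0.008 [0.5854 0.3454]
(388, 85) 0.008 [0.5722 0.2364]
(380, 538) 0.008 [0.411 0.258]
(66, 503) 0.008 [0.4242 0.367 ]
[0.4982 0.3017 0.008 ]
patch
(134, 244) 0.008 [0.5189 0.3269]
(297, 262) 0.008 [0.5129 0.2736]
(292, 497) 0.008 [0.4268 0.2871]
(145, 478) 0.008 [0.434  0.3376]
[0.4732 0.3063 0.008 ]
posts
(92, 212) 0.016 [0.5318 0.3338]
(321, 235) 0.016 [0.5244 0.2607]
(320, 532) 0.016 [0.4173 0.275 ]
(106, 510) 0.016 [0.4255 0.3481]
[0.4748 0.3044 0.016 ]
```

>>> step_arm(
  rotation=[
    [0,0,0],
    [0,0,0],
    [0,0,0],
    [0,0,0],
    [0,0,0],
    [0,0,0],
    [0,0,0],
    [0,0,0],
    [0,0,0],
    [0,0,0],
  ],
  offset=[
    [0.014,0.216,-0.2],
    [0.014,0.216,-0.4],
    [0.014,0.216,-0.6],
    [0.014,0.216,-0.8],
    [0.014,0.216,-0.95],
    [0.014,0.216,-0.95],
    [0.014,0.216,-0.95],
    [0.014,0.216,-0.95],
    [0.014,0.216,-0.95],
    [0.014,0.216,-0.95],
  ],
  claw=[1,1,1,0.9,0.8,0.6,0,0,0,0],
  grip_force=15,
)

```text
time_s: 4.32
eef_pos: [0.5628, 0.1077, 0.0567]
tcp_rot: [[0.004, -1.0, 0.001], [-1.0, -0.004, -0.002], [0.002, -0.001, -1.0]]
ft_force: [0.4, 0.4, 3.9]
grip_width: 0.0337
```

>>> step_arm(
  rotation=[
    [0,0,0],
    [0,0,0],
    [0,0,0],
    [0,0,0],
    [0,0,0],
    [0,0,0],
    [0,0,0],
  ],
  offset=[
    [0,0,0],
    [0,0,0],
    [0,0,0.1],
    [0,0,0.2],
    [0,0,0.36],
    [0,0,0.52],
    [0,0,0.52],
  ],
  claw=[0,0,0,0,0,0,0],
)

```text
time_s: 5.2
eef_pos: [0.5641, 0.1079, 0.1894]
tcp_rot: [[0.005, -1.0, 0.006], [-1.0, -0.005, -0.001], [0.001, -0.006, -1.0]]
ft_force: [0.8, -0.2, -0.0]
grip_width: 0.0337
```

```bash
python3 - <<'E'
from h import *
s=robot.get_state();print(s['time_s'],s['eef_pos'],s['grip_width'])
snap('wrist','w2.png')
E
```

```text
5.2 [0.56412524 0.10787231 0.18937785] 0.0337302920366083
```

View pics/w2.png

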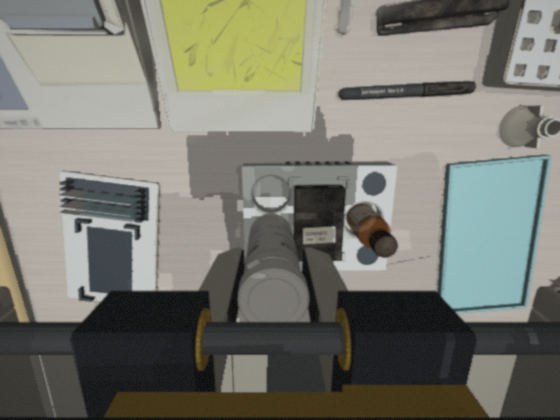

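>>> step_arm(
  rotation=[
    [0,0,0],
    [0,0,0],
    [0,0,0],
    [0,0,0],
    [0,0,0],
    [0,0,0],
    [0,0,0],
    [0,0,0],
    [0,0,0],
  ],
  offset=[
    [-0.03,-0.16,0],
    [-0.07,-0.36,0],
    [-0.11,-0.56,0],
    [-0.15,-0.76,0],
    [-0.188,-0.92,-0.1],
    [-0.188,-1,-0.2],
    [-0.188,-1,-0.36],
    [-0.188,-1,-0.45],
    [-0.188,-1,-0.5],
  ],
  claw=[0,0,0,0,0,0,0,0,0],
)

```text
time_s: 6.38
eef_pos: [0.5149, -0.1418, 0.0601]
tcp_rot: [[0.004, -1.0, -0.0], [-1.0, -0.004, -0.001], [0.001, 0.0, -1.0]]
ft_force: [0.4, 0.4, -0.5]
grip_width: 0.034
```

```bash
python3 - <<'E'
from h import *
s=robot.get_state();print(s['time_s'],s['eef_pos'],s['grip_width'])
snap('wrist','w3.png')
E
```

```text
6.375 [ 0.51485839 -0.14184407  0.06007702] 0.0339830468175126
```

View pics/w3.png

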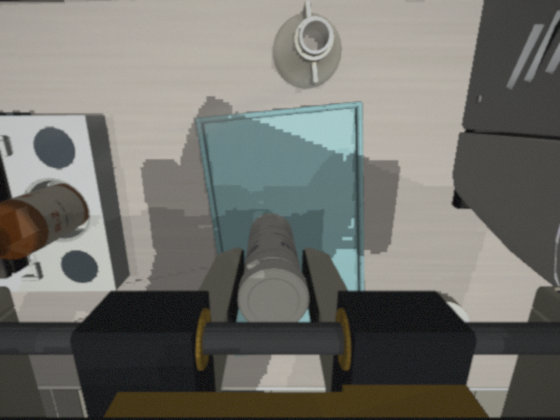

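>>> step_arm(
  rotation=[
    [0,0,0],
    [0,0,0],
    [0,0,0],
    [0,0,0],
    [0,0,0],
    [0,0,0],
  ],
  offset=[
    [0,0,-0.012],
    [0,0,-0.024],
    [0,0,-0.025],
    [0,0,-0.025],
    [0,0,-0.025],
    [0,0,-0.025],
  ],
  claw=[0,0,0,0.45,0.6,0.75],
)

```text
time_s: 7.18
eef_pos: [0.5147, -0.1417, 0.0533]
tcp_rot: [[0.005, -1.0, -0.001], [-1.0, -0.005, -0.0], [0.0, 0.001, -1.0]]
ft_force: [0.9, 0.3, -0.4]
grip_width: 0.0571
```

>>> step_arm(
  rotation=[
    [0,0,0],
    [0,0,0],
    [0,0,0],
    [0,0,0],
    [0,0,0],
  ],
  offset=[
    [0,0,0.1],
    [0,0,0.25],
    [0,0,0.45],
    [0,0,0.6],
    [0,0,0.6],
  ],
  claw=[0.8,0.8,0.9,1,1],
)

```text
time_s: 7.8
eef_pos: [0.5159, -0.1422, 0.206]
tcp_rot: [[0.005, -1.0, 0.004], [-1.0, -0.005, -0.002], [0.002, -0.004, -1.0]]
ft_force: [0.0, -1.2, -0.6]
grip_width: 0.0925
```

>>> step_arm(
  rotation=[
    [0,0,0],
    [0,0,0],
    [0,0,0],
    [0,0,0],
    [0,0,0],
    [0,0,0],
  ],
  offset=[
    [-0.046,0.25,0],
    [-0.046,0.5,0],
    [-0.046,0.75,0],
    [-0.046,0.996,0],
    [-0.046,0.996,0],
    [-0.046,0.996,0],
  ],
  claw=[1,1,1,1,1,1],
)

```text
time_s: 8.55
eef_pos: [0.504, 0.1065, 0.2052]
tcp_rot: [[0.005, -1.0, 0.003], [-1.0, -0.005, -0.003], [0.003, -0.003, -1.0]]
ft_force: [-0.3, 0.1, -0.3]
grip_width: 0.0929
```

```bash
python3 - <<'E'
from h import *
import json
s=robot.get_state();print(s['time_s'],s['eef_pos'],s['grip_width'])
snap('wrist','w4.png')
json.dump({k:np.array(s[k]).tolist() for k in('eef_pos','tcp_rot')},open('w4.json','w'))
print(proj('wrist',[.5045,.107,.11],s))
E
```

```text
8.55 [0.50399648 0.10651105 0.2051534 ] 0.09290092896347173
[np.float64(271.89965644189397), np.float64(212.98662051555655)]
```

View pics/w4.png

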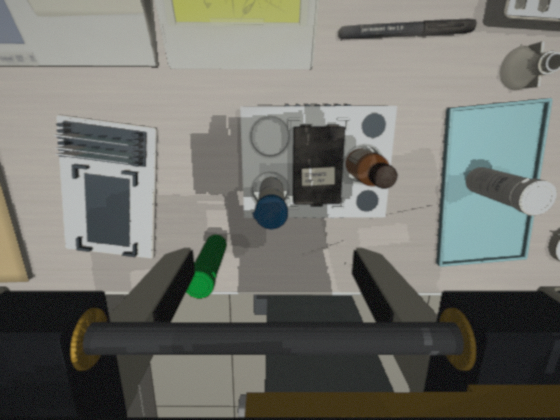

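>>> step_arm(
  rotation=[
    [0,0,0],
    [0,0,0],
    [0,0,0],
    [0,0,0],
    [0,0,0],
    [0,0,0],
    [0,0,0],
    [0,0,0],
    [0,0,0],
    [0,0,0],
  ],
  offset=[
    [0.006,0.002,-0.15],
    [0.006,0.002,-0.35],
    [0.006,0.002,-0.5],
    [0.006,0.002,-0.573],
    [0.006,0.002,-0.573],
    [0.006,0.002,-0.573],
    [0.006,0.002,-0.573],
    [0.006,0.002,-0.573],
    [0.006,0.002,-0.573],
    [0.006,0.002,-0.573],
  ],
  claw=[1,1,0.9,0.7,0.6,0,0,0,0,0],
)

```text
time_s: 9.85
eef_pos: [0.5059, 0.1065, 0.0624]
tcp_rot: [[0.004, -1.0, 0.004], [-1.0, -0.004, -0.002], [0.002, -0.004, -1.0]]
ft_force: [-0.5, -0.7, 3.0]
grip_width: 0.0306
```

>>> step_arm(
  rotation=[
    [0,0,0],
    [0,0,0],
    [0,0,0],
    [0,0,0],
    [0,0,0],
    [0,0,0],
  ],
  offset=[
    [0,0,0],
    [0,0,0.1],
    [0,0,0.2],
    [0,0,0.36],
    [0,0,0.52],
    [0,0,0.52],
  ],
  claw=[0,0,0,0,0,0],
)

```text
time_s: 10.6
eef_pos: [0.5071, 0.1067, 0.1949]
tcp_rot: [[0.004, -1.0, 0.008], [-1.0, -0.004, -0.002], [0.002, -0.008, -1.0]]
ft_force: [1.0, 0.8, -0.6]
grip_width: 0.0304
```

>>> step_arm(
  rotation=[
    [0,0,0],
    [0,0,0],
    [0,0,0],
    [0,0,0],
    [0,0,0],
    [0,0,0],
    [0,0,0],
    [0,0,0],
    [0,0,0],
    [0,0,0],
  ],
  offset=[
    [0.06,-0.16,0],
    [0.12,-0.36,0],
    [0.2,-0.56,0],
    [0.252,-0.76,0],
    [0.252,-0.92,0],
    [0.252,-0.98,-0.06],
    [0.252,-0.98,-0.2],
    [0.252,-0.98,-0.36],
    [0.252,-0.98,-0.5],
    [0.252,-0.98,-0.515],
  ],
  claw=[0,0,0,0,0,0,0,0,0,0],
)

```text
time_s: 11.85
eef_pos: [0.568, -0.1369, 0.0629]
tcp_rot: [[0.005, -1.0, 0.003], [-1.0, -0.005, 0.0], [-0.0, -0.003, -1.0]]
ft_force: [-0.1, 0.2, 0.7]
grip_width: 0.0303
```

```bash
python3 - <<'E'
from h import *
s=robot.get_state();print(s['time_s'],s['eef_pos'],s['grip_width'])
snap('wrist','w5.png')
E
```

```text
11.85 [ 0.56803924 -0.13687291  0.06285524] 0.030326829463514515
```

View pics/w5.png

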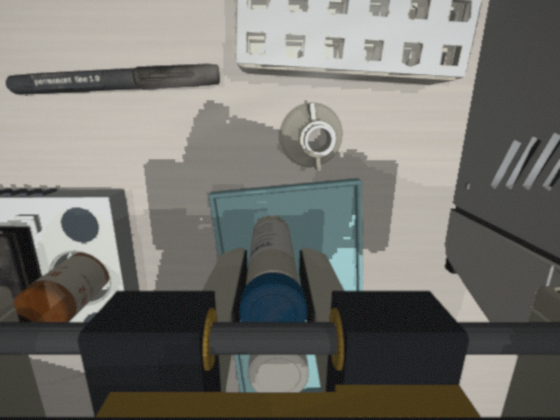

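>>> step_arm(
  rotation=[
    [0,0,0],
    [0,0,0],
    [0,0,0],
    [0,0,0],
    [0,0,0],
    [0,0,0],
  ],
  offset=[
    [0,0,-0.008],
    [0,0,-0.014],
    [0,0,-0.015],
    [0,0,-0.015],
    [0,0,-0.015],
    [0,0,-0.015],
  ],
  claw=[0,0,0,0.45,0.6,0.75],
)

```text
time_s: 12.65
eef_pos: [0.5691, -0.1373, 0.0607]
tcp_rot: [[0.005, -1.0, 0.005], [-1.0, -0.005, -0.001], [0.001, -0.005, -1.0]]
ft_force: [0.4, -0.4, 0.4]
grip_width: 0.0559
```

>>> step_arm(
  rotation=[
    [0,0,0],
    [0,0,0],
    [0,0,0],
    [0,0,0],
    [0,0,0],
  ],
  offset=[
    [0,0,0.1],
    [0,0,0.25],
    [0,0,0.45],
    [0,0,0.6],
    [0,0,0.6],
  ],
  claw=[0.8,0.8,0.9,1,1],
)

```text
time_s: 13.28
eef_pos: [0.5703, -0.1377, 0.2137]
tcp_rot: [[0.005, -1.0, 0.01], [-1.0, -0.005, -0.002], [0.002, -0.01, -1.0]]
ft_force: [-0.1, 0.5, 0.5]
grip_width: 0.0929
```

>>> step_arm(
  rotation=[
    [0,0,0.5],
    [0,0,0.5],
    [0,0,0.5],
    [0,0,0.5],
    [0,0,0.5],
    [0,0,0.5],
    [0,0,0.5],
    [0,0,0.5],
    [0,0,0.5],
    [0,0,0.5],
  ],
  offset=[
    [-0.137,0.2,0],
    [-0.137,0.4,0],
    [-0.137,0.575,0],
    [-0.137,0.575,0],
    [-0.137,0.575,0],
    [-0.137,0.575,0],
    [-0.137,0.575,0],
    [-0.137,0.575,0],
    [-0.137,0.575,0],
    [-0.137,0.575,0],
  ],
  claw=[1,1,1,1,1,1,1,1,1,1],
)

```text
time_s: 14.52
eef_pos: [0.5357, 0.0061, 0.2127]
tcp_rot: [[1.0, 0.004, 0.001], [0.004, -1.0, 0.01], [0.001, -0.01, -1.0]]
ft_force: [-0.1, 0.3, 0.1]
grip_width: 0.0936
```

```bash
python3 - <<'E'
from h import *
import json
s=robot.get_state();print(s['time_s'],s['eef_pos'],s['grip_width'],s['joints'])
snap('wrist','w6.png')
json.dump({k:np.array(s[k]).tolist() for k in('eef_pos','tcp_rot')},open('w6.json','w'))
print(proj('wrist',[.535,.005,.098],s))
E
```

```text
14.525 [0.53566415 0.0060577  0.21266074] 0.09355935261305752 [-4.64208821 18.95381113 97.17996312  0.664485   63.86298559 -5.15945496]
[np.float64(271.84220712362946), np.float64(208.90848284069452)]
```

View pics/w6.png

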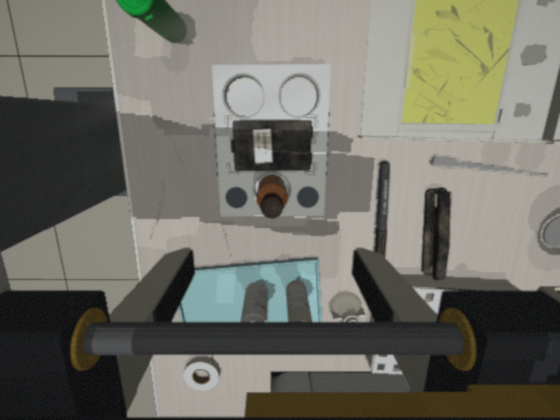

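>>> step_arm(
  rotation=[
    [0,0,0],
    [0,0,0],
    [0,0,0],
    [0,0,0],
    [0,0,0],
    [0,0,0],
    [0,0,0],
    [0,0,0],
    [0,0,0],
    [0,0,0],
  ],
  offset=[
    [-0.002,0,-0.15],
    [-0.002,0,-0.35],
    [-0.002,0,-0.5],
    [-0.002,0,-0.63],
    [-0.002,0,-0.715],
    [-0.002,0,-0.715],
    [-0.002,0,-0.715],
    [-0.002,0,-0.715],
    [-0.002,0,-0.715],
    [-0.002,0,-0.715],
  ],
  claw=[1,1,0.9,0.8,0.7,0.6,0,0,0,0],
)

```text
time_s: 15.82
eef_pos: [0.5356, 0.006, 0.0348]
tcp_rot: [[1.0, 0.003, 0.002], [0.003, -1.0, 0.01], [0.002, -0.01, -1.0]]
ft_force: [-0.7, -0.2, 7.2]
grip_width: 0.0322
```

>>> step_arm(
  rotation=[
    [0,0,0],
    [0,0,0],
    [0,0,0],
    [0,0,0],
    [0,0,0],
    [0,0,0],
  ],
  offset=[
    [0,0,0],
    [0,0,0.1],
    [0,0,0.2],
    [0,0,0.36],
    [0,0,0.56],
    [0,0,0.56],
  ],
  claw=[0,0,0,0,0,0],
)

```text
time_s: 16.58
eef_pos: [0.5373, 0.0059, 0.1782]
tcp_rot: [[1.0, 0.003, 0.009], [0.003, -1.0, 0.01], [0.009, -0.01, -1.0]]
ft_force: [0.1, 0.1, -0.4]
grip_width: 0.0324
```

>>> step_arm(
  rotation=[
    [0,0,0],
    [0,0,0],
    [0,0,0],
    [0,0,0],
    [0,0,0],
    [0,0,0],
    [0,0,0],
    [0,0,0],
    [0,0,0],
    [0,0,0],
  ],
  offset=[
    [-0.12,-0.15,0],
    [-0.24,-0.32,0],
    [-0.36,-0.5,0],
    [-0.361,-0.624,0],
    [-0.361,-0.624,-0.1],
    [-0.361,-0.624,-0.25],
    [-0.361,-0.624,-0.4],
    [-0.361,-0.624,-0.5],
    [-0.361,-0.624,-0.565],
    [-0.361,-0.624,-0.57],
  ],
  claw=[0,0,0,0,0,0,0,0,0,0],
)

```text
time_s: 17.82
eef_pos: [0.4464, -0.1498, 0.0347]
tcp_rot: [[1.0, 0.003, 0.007], [0.003, -1.0, 0.011], [0.007, -0.011, -1.0]]
ft_force: [0.5, -0.7, -0.5]
grip_width: 0.0324
```

```bash
python3 - <<'E'
from h import *
s=robot.get_state();print(s['time_s'],s['eef_pos'],s['grip_width'])
snap('wrist','w7.png')
E
```

```text
17.825 [ 0.44644011 -0.14980297  0.03471913] 0.03240222584143525
```

View pics/w7.png

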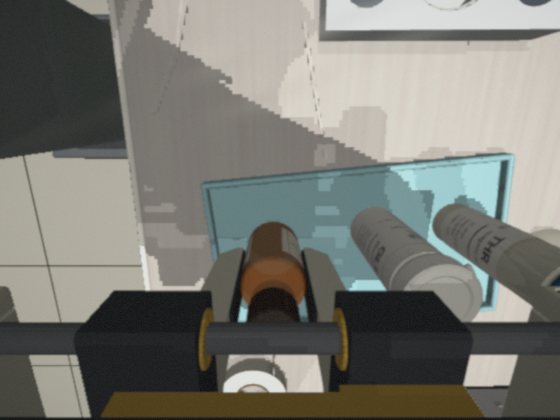

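>>> step_arm(
  rotation=[
    [0,0,0],
    [0,0,0],
    [0,0,0],
    [0,0,0],
    [0,0,0],
    [0,0,0],
  ],
  offset=[
    [0,0,-0.006],
    [0,0,-0.012],
    [0,0,-0.012],
    [0,0,-0.012],
    [0,0,-0.012],
    [0,0,-0.012],
  ],
  claw=[0,0,0,0.45,0.5,0.52],
)

```text
time_s: 18.62
eef_pos: [0.4469, -0.15, 0.0325]
tcp_rot: [[1.0, 0.003, 0.008], [0.003, -1.0, 0.01], [0.008, -0.01, -1.0]]
ft_force: [0.8, 1.0, -0.9]
grip_width: 0.048
```

>>> step_arm(
  rotation=[
    [0,0,0],
    [0,0,0],
    [0,0,0],
    [0,0,0],
    [0,0,0],
    [0,0,0],
  ],
  offset=[
    [0,0,0.08],
    [0,0,0.2],
    [0,0,0.4],
    [0,0,0.6],
    [0,0,0.7],
    [0,0,0.7],
  ],
  claw=[0.52,0.52,0.52,0.8,1,1],
)

```text
time_s: 19.38
eef_pos: [0.4477, -0.1503, 0.209]
tcp_rot: [[1.0, 0.003, 0.011], [0.003, -1.0, 0.009], [0.011, -0.009, -1.0]]
ft_force: [-0.2, -0.4, -0.6]
grip_width: 0.0735
```

```bash
python3 - <<'E'
from h import *
import json
s=robot.get_state();print(s['time_s'],s['eef_pos'],s['grip_width'])
snap('wrist','w8.png');snap('top','t8.png')
json.dump({k:np.array(s[k]).tolist() for k in('eef_pos','tcp_rot')},open('w8.json','w'))
E
```

```text
19.375 [ 0.44765948 -0.1503395   0.20896438] 0.07350110305433531
```

View pics/w8.png

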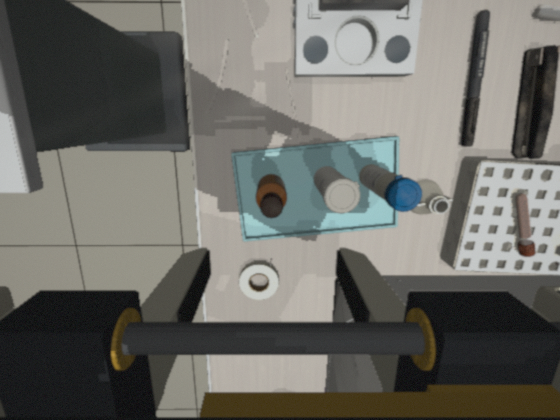

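>>> step_arm(
  rotation=[
    [0,0,-0.5],
    [0,0,-0.5],
    [0,0,-0.5],
    [0,0,-0.5],
    [0,0,-0.5],
    [0,0,-0.5],
    [0,0,-0.5],
    [0,0,-0.5],
    [0,0,-0.5],
    [0,0,-0.5],
  ],
  offset=[
    [0.08,0.2,0.04],
    [0.16,0.4,0.04],
    [0.24,0.6,0.04],
    [0.3,0.75,0.04],
    [0.349,0.829,0.04],
    [0.349,0.829,0.04],
    [0.349,0.829,0.04],
    [0.349,0.829,0.04],
    [0.349,0.829,0.04],
    [0.349,0.829,0.04],
  ],
  claw=[1,1,1,1,1,1,1,1,1,1],
)

```text
time_s: 20.72
eef_pos: [0.5333, 0.0574, 0.2152]
tcp_rot: [[0.004, -1.0, 0.008], [-1.0, -0.004, -0.007], [0.007, -0.008, -1.0]]
ft_force: [0.8, 0.2, 0.1]
grip_width: 0.0931
```

```bash
python3 - <<'E'
from h import *
import json
s=robot.get_state();print(s['time_s'],s['eef_pos'],np.round(s['tcp_rot'],4),s['joints'])
im=snap('wrist','w9.png')
cv2.imwrite('pics/w9z.png',cv2.resize(im[120:270,190:370,::-1],None,fx=4,fy=4,interpolation=cv2.INTER_CUBIC))
json.dump({k:np.array(s[k]).tolist() for k in('eef_pos','tcp_rot')},open('w9.json','w'))
E
```

```text
20.725 [0.53328661 0.05738206 0.21515724] [[ 0.0037 -1.      0.008 ]
 [-1.     -0.0038 -0.0072]
 [ 0.0072 -0.008  -0.9999]] [ 1.38786826 18.69056474 97.17276271 -0.47237494 63.69010326 91.38126043]
```

View pics/w9z.png

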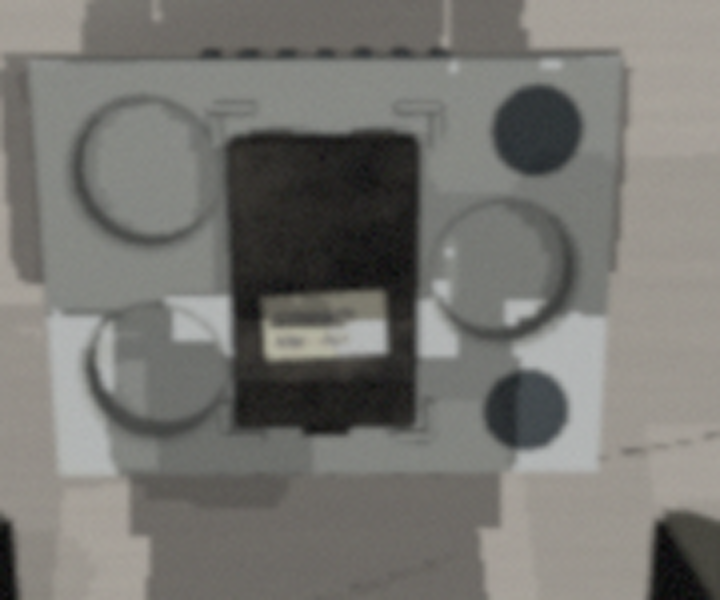

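View pics/w9.png

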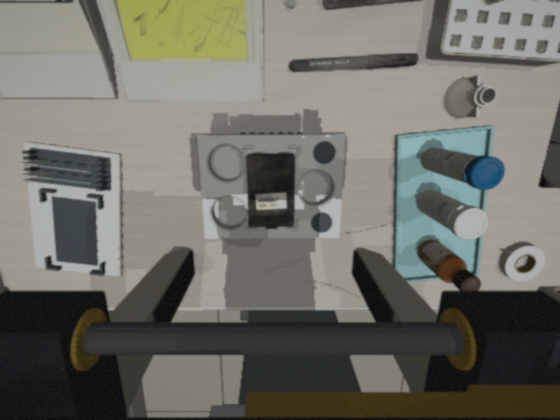

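```bash
python3 - <<'E'
from h import *
import json
np.set_printoptions(precision=4,suppress=True)
s=json.load(open('w9.json'))
def a(p,h): r=atz('wrist',(190+p[0]/4,120+p[1]/4),h,s);print(p,h,r[:2]);return r
print('caddy');c=[a(p,.024) for p in [(28,60),(623,55),(600,470),(57,474)]];print(np.mean(c,0))
print('case');c=[a(p,.045) for p in [(227,140),(417,138),(415,426),(233,426)]];print(np.mean(c,0))
print('wells');[a(p,.024) for p in [(147,170),(160,369),(505,268)]]
def b(p,h): r=atz('wrist',p,h,s);print(p,h,r[:2]);return r
print('plate');c=[b(p,.008) for p in [(25,144),(121,154),(119,276),(34,267)]];print(np.mean(c,0))
print('posts');c=[b(p,.016) for p in [(40,189),(102,196),(102,275),(44,269)]];print(np.mean(c,0))
E
```

```text
caddy
(28, 60) 0.024 [0.5952 0.1406]
(623, 55) 0.024 [ 0.5971 -0.0252]
(600, 470) 0.024 [ 0.4729 -0.027 ]
(57, 474) 0.024 [0.4714 0.14  ]
[0.5341 0.0571 0.024 ]
case
(227, 140) 0.045 [0.5758 0.0841]
(417, 138) 0.045 [0.5764 0.0333]
(415, 426) 0.045 [0.4947 0.032 ]
(233, 426) 0.045 [0.4947 0.0841]
[0.5354 0.0584 0.045 ]
wells
(147, 170) 0.024 [0.5647 0.1087]
(160, 369) 0.024 [0.5052 0.1072]
(505, 268) 0.024 [0.5363 0.0051]
plate
(25, 144) 0.008 [0.5835 0.3456]
(121, 154) 0.008 [0.5722 0.2354]
(119, 276) 0.008 [0.4113 0.2602]
(34, 267) 0.008 [0.4245 0.3698]
[0.4979 0.3028 0.008 ]
posts
(40, 189) 0.016 [0.5315 0.3336]
(102, 196) 0.016 [0.523  0.2613]
(102, 275) 0.016 [0.4171 0.2777]
(44, 269) 0.016 [0.4258 0.3509]
[0.4744 0.3059 0.016 ]
```

>>> step_arm(
  rotation=[
    [0.002,0.0025,0],
    [0.002,0.0025,0],
    [0.002,0.0025,0],
    [0.002,0.0025,0],
    [0.002,0.0025,0],
    [0.002,0.0025,0],
    [0.002,0.0025,0],
    [0.002,0.0025,0],
  ],
  offset=[
    [0.007,0.002,-0.15],
    [0.007,0.002,-0.35],
    [0.007,0.002,-0.5],
    [0.007,0.002,-0.62],
    [0.007,0.002,-0.7],
    [0.007,0.002,-0.73],
    [0.007,0.002,-0.748],
    [0.007,0.002,-0.748],
  ],
  claw=[1,1,1,1,1,1,1,1],
)

```text
time_s: 21.78
eef_pos: [0.5353, 0.0579, 0.0287]
tcp_rot: [[0.006, -1.0, 0.001], [-1.0, -0.006, -0.001], [0.001, -0.001, -1.0]]
ft_force: [-0.0, -0.0, -0.2]
grip_width: 0.0931
```

>>> step_arm(
  rotation=[
    [0,0,0],
    [0,0,0],
    [0,0,0],
    [0,0,0],
    [0,0,0],
    [0,0,0],
    [0,0,0],
  ],
  offset=[
    [0,0,-0.005],
    [0,0,-0.008],
    [0,0,-0.008],
    [0,0,-0.008],
    [0,0,-0.008],
    [0,0,-0.008],
    [0,0,-0.008],
  ],
  claw=[0.8,0.6,0.3,0,0,0,0],
  grip_force=25,
)

```text
time_s: 22.65
eef_pos: [0.5353, 0.0579, 0.0268]
tcp_rot: [[0.006, -1.0, 0.001], [-1.0, -0.006, -0.001], [0.001, -0.001, -1.0]]
ft_force: [-1.1, 0.6, 1.6]
grip_width: 0.0524
```

>>> step_arm(
  rotation=[
    [0,0,0],
    [0,0,0],
    [0,0,0],
    [0,0,0],
    [0,0,0],
    [0,0,0],
  ],
  offset=[
    [0,0,0.03],
    [0,0,0.1],
    [0,0,0.2],
    [0,0,0.35],
    [0,0,0.5],
    [0,0,0.5],
  ],
  claw=[0,0,0,0,0,0],
)

```text
time_s: 23.4
eef_pos: [0.5368, 0.058, 0.1554]
tcp_rot: [[0.007, -1.0, 0.007], [-1.0, -0.007, -0.001], [0.001, -0.007, -1.0]]
ft_force: [0.4, 0.0, -1.8]
grip_width: 0.0525
```

```bash
python3 - <<'E'
from h import *
import json
s=robot.get_state();print(s['time_s'],s['eef_pos'],s['grip_width'],np.round(s['tcp_rot'],4))
snap('wrist','w10.png');im=snap('top','t10.png')
cv2.imwrite('pics/t10z.png',cv2.resize(im[140:300,100:450,::-1],None,fx=2.28,fy=2.28,interpolation=cv2.INTER_CUBIC))
json.dump({k:np.array(s[k]).tolist() for k in('eef_pos','tcp_rot')},open('w10.json','w'))
E
```

```text
23.4 [0.53684891 0.0579589  0.15540852] 0.05252394867815105 [[ 6.5e-03 -1.0e+00  7.0e-03]
 [-1.0e+00 -6.5e-03 -7.0e-04]
 [ 8.0e-04 -7.0e-03 -1.0e+00]]
```

View pics/w10.png

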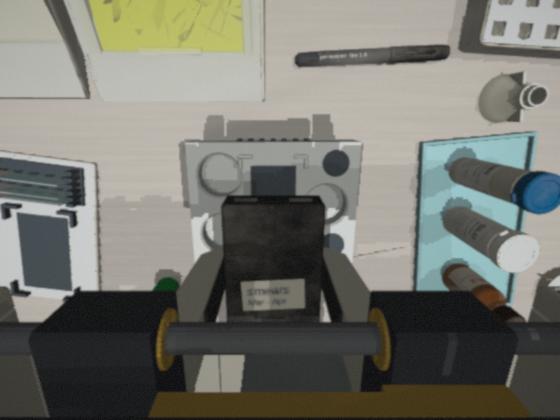

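>>> step_arm(
  rotation=[
    [0,0,-0.01],
    [0,0,-0.02],
    [0,0,-0.03],
    [0,0,-0.04],
    [0,0,-0.044],
    [0,0,-0.044],
    [0,0,-0.044],
  ],
  offset=[
    [-0.04,0.16,0.04],
    [-0.09,0.36,0.08],
    [-0.14,0.56,0.1],
    [-0.2,0.76,0.1],
    [-0.24,0.92,0.1],
    [-0.25,0.988,0.1],
    [-0.25,0.988,0.1],
  ],
  claw=[0,0,0,0,0,0,0],
)

```text
time_s: 24.38
eef_pos: [0.4724, 0.3049, 0.1763]
tcp_rot: [[-0.13, -0.992, 0.0], [-0.992, 0.13, -0.002], [0.002, -0.001, -1.0]]
ft_force: [-0.1, -0.7, -1.9]
grip_width: 0.0521
```

```bash
python3 - <<'E'
from h import *
import json
s=robot.get_state();print(s['time_s'],s['eef_pos'],s['grip_width'],np.round(s['tcp_rot'],4))
im=snap('wrist','w11.png')
cv2.imwrite('pics/w11z.png',cv2.resize(im[60:300,170:390,::-1],None,fx=2.5,fy=2.5,interpolation=cv2.INTER_CUBIC))
json.dump({k:np.array(s[k]).tolist() for k in('eef_pos','tcp_rot')},open('w11.json','w'))
E
```

```text
24.375 [0.4723732  0.30494096 0.17633867] 0.052066380829688674 [[-1.300e-01 -9.915e-01  3.000e-04]
 [-9.915e-01  1.300e-01 -1.900e-03]
 [ 1.800e-03 -5.000e-04 -1.000e+00]]
```

View pics/w11z.png

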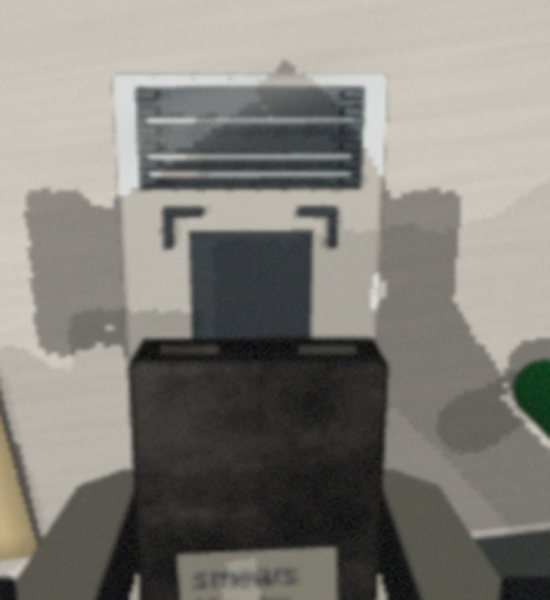

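```bash
python3 - <<'E'
from h import *
import json
np.set_printoptions(precision=4,suppress=True)
s=json.load(open('w11.json'));R=np.array(s['tcp_rot']);P=np.array(s['eef_pos'])
def a(p,h,n=''): r=atz('wrist',(170+p[0]/2.5,60+p[1]/2.5),h,s);t=R.T@(r-P);print(n,p,h,r[:2],'tool',t[:2]);return r
zt=P[2]+.0182
a((132,362),zt,'case top');a((387,362),zt,'case top')
zb=zt-.021
a((143,341),zb,'case bot');a((378,341),zb,'case bot')
a((113,75),.008,'plate');a((386,75),.008,'plate');a((127,330),.008);a((378,330),.008)
a((163,208),.016,'post');a((338,208),.016,'post')
a((190,232),.008,'patch');a((312,232),.008,'patch')
E
```

```text
case top (132, 362) 0.19453866963124342 [0.516 0.324] tool [-0.0245 -0.0408]
case top (387, 362) 0.19453866963124342 [0.5095 0.2743] tool [ 0.0256 -0.0408]
case bot (143, 341) 0.17353866963124343 [0.5149 0.3249] tool [-0.0253 -0.0396]
case bot (378, 341) 0.17353866963124343 [0.5081 0.273 ] tool [ 0.027  -0.0395]
plate (113, 75) 0.008 [0.585  0.3479] tool [-0.0576 -0.106 ]
plate (386, 75) 0.008 [0.5708 0.2396] tool [ 0.0517 -0.106 ]
 (127, 330) 0.008 [0.481  0.3612] tool [-0.0572 -0.0011]
 (378, 330) 0.008 [0.4665 0.2516] tool [ 0.0533 -0.001 ]
post (163, 208) 0.016 [0.5315 0.3357] tool [-0.0385 -0.0545]
post (338, 208) 0.016 [0.5221 0.2646] tool [ 0.0333 -0.0545]
patch (190, 232) 0.008 [0.5196 0.3271] tool [-0.0284 -0.0438]
patch (312, 232) 0.008 [0.5128 0.2758] tool [ 0.0234 -0.0438]
```

>>> step_arm(
  rotation=[
    [0,0,0],
    [0,0,0],
    [0,0,0],
    [0,0,0],
    [0,0,0],
    [0,0,0],
  ],
  offset=[
    [0.005,0.012,-0.12],
    [0.005,0.012,-0.3],
    [0.005,0.012,-0.45],
    [0.005,0.012,-0.55],
    [0.005,0.012,-0.585],
    [0.005,0.012,-0.585],
  ],
  claw=[0,0,0,0,0,0],
)

```text
time_s: 25.18
eef_pos: [0.4743, 0.3064, 0.0304]
tcp_rot: [[-0.132, -0.991, 0.0], [-0.991, 0.132, -0.002], [0.002, -0.001, -1.0]]
ft_force: [0.7, -0.9, -0.8]
grip_width: 0.0523
```

```bash
python3 - <<'E'
from h import *
import json
s=robot.get_state();print(s['time_s'],s['eef_pos'],s['grip_width'],np.round(s['tcp_rot'],4))
im=snap('wrist','w12.png')
json.dump({k:np.array(s[k]).tolist() for k in('eef_pos','tcp_rot')},open('w12.json','w'))
E
```

```text
25.175 [0.4742928  0.30642755 0.030406  ] 0.05232885321002419 [[-1.319e-01 -9.913e-01  2.000e-04]
 [-9.913e-01  1.319e-01 -2.100e-03]
 [ 2.100e-03 -5.000e-04 -1.000e+00]]
```

View pics/w12.png

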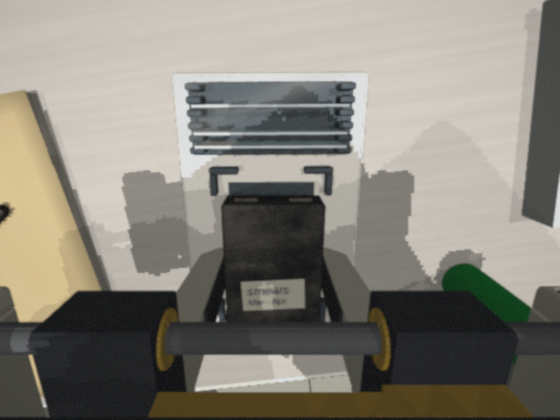

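```bash
python3 - <<'E'
from h import *
import json
np.set_printoptions(precision=4,suppress=True)
im=cv2.imread('pics/w12.png')
cv2.imwrite('pics/w12z.png',cv2.resize(im[150:230,190:350],None,fx=5,fy=5,interpolation=cv2.INTER_CUBIC))
s=json.load(open('w12.json'));R=np.array(s['tcp_rot']);P=np.array(s['eef_pos'])
for p,h,n in [((211,168),.016,'post'),((332,168),.016,'post'),((229,182),.008,'patch'),((314,182),.008,'patch'),((224,200),P[2]+.018,'case'),((323,200),P[2]+.018,'case')]:
    r=atz('wrist',p,h,s);print(n,r[:2],(R.T@(r-P))[:2])
E
```

```text
post [0.5321 0.3347] [-0.0357 -0.0535]
post [0.5228 0.2653] [ 0.0343 -0.0535]
patch [0.521  0.3272] [-0.0268 -0.0435]
patch [0.5141 0.2756] [ 0.0253 -0.0435]
case [0.5203 0.3244] [-0.0238 -0.0432]
case [0.5138 0.2764] [ 0.0246 -0.0432]
```

View pics/w12z.png

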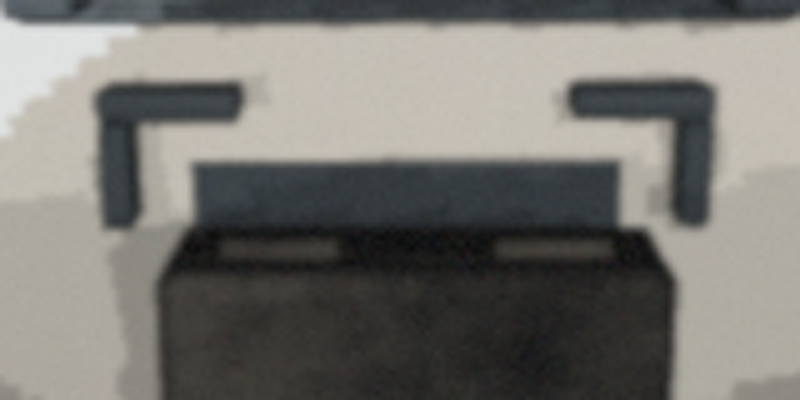

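>>> step_arm(
  rotation=[
    [0,0,0],
    [0,0,0],
    [0,0,0],
    [0,0,0],
    [0,0,0],
    [0,0,0],
  ],
  offset=[
    [0,0.005,-0.02],
    [0,0.005,-0.04],
    [0,0.005,-0.06],
    [0,0.005,-0.073],
    [0,0.005,-0.078],
    [0,0.005,-0.078],
  ],
  claw=[0,0,0,0,0,0],
)

```text
time_s: 25.98
eef_pos: [0.4746, 0.3081, 0.0115]
tcp_rot: [[-0.132, -0.991, 0.001], [-0.991, 0.132, -0.002], [0.001, -0.001, -1.0]]
ft_force: [0.0, 0.4, -0.9]
grip_width: 0.0527
```

Near contact; lower the last half millimetre and release, then lift.

>>> step_arm(
  rotation=[
    [0,0,0],
    [0,0,0],
    [0,0,0],
    [0,0,0],
    [0,0,0],
    [0,0,0],
  ],
  offset=[
    [0,-0.001,-0.003],
    [0,-0.001,-0.003],
    [0,-0.001,-0.003],
    [0,-0.001,-0.003],
    [0,-0.001,-0.003],
    [0,-0.001,-0.003],
  ],
  claw=[0,0.65,0.75,0.85,0.9,0.9],
)

```text
time_s: 26.72
eef_pos: [0.4745, 0.3078, 0.0107]
tcp_rot: [[-0.132, -0.991, 0.001], [-0.991, 0.132, -0.002], [0.001, -0.001, -1.0]]
ft_force: [-0.1, -0.4, 0.4]
grip_width: 0.0833
```

>>> step_arm(
  rotation=[
    [0,0,0],
    [0,0,0],
    [0,0,0],
    [0,0,0],
    [0,0,0],
    [0,0,0],
  ],
  offset=[
    [0,0,0.08],
    [0,0,0.2],
    [0,0,0.4],
    [0,0,0.6],
    [0,0,0.7],
    [0,0,0.7],
  ],
  claw=[0.9,0.9,1,1,1,1],
)

```text
time_s: 27.48
eef_pos: [0.4753, 0.3083, 0.1886]
tcp_rot: [[-0.132, -0.991, 0.005], [-0.991, 0.132, 0.001], [-0.001, -0.005, -1.0]]
ft_force: [0.4, -0.1, 0.2]
grip_width: 0.0934
```

```bash
python3 - <<'E'
from h import *
import json
s=robot.get_state();print(s['time_s'],s['eef_pos'],s['grip_width'],np.round(s['tcp_rot'],4))
im=snap('wrist','w13.png')
cv2.imwrite('pics/w13z.png',cv2.resize(im[60:300,170:390,::-1],None,fx=2.5,fy=2.5,interpolation=cv2.INTER_CUBIC))
json.dump({k:np.array(s[k]).tolist() for k in('eef_pos','tcp_rot')},open('w13.json','w'))
E
```

```text
27.475 [0.47533908 0.30826656 0.1886194 ] 0.09340906694473555 [[-1.315e-01 -9.913e-01  5.400e-03]
 [-9.913e-01  1.315e-01  6.000e-04]
 [-1.300e-03 -5.300e-03 -1.000e+00]]
```

View pics/w13z.png

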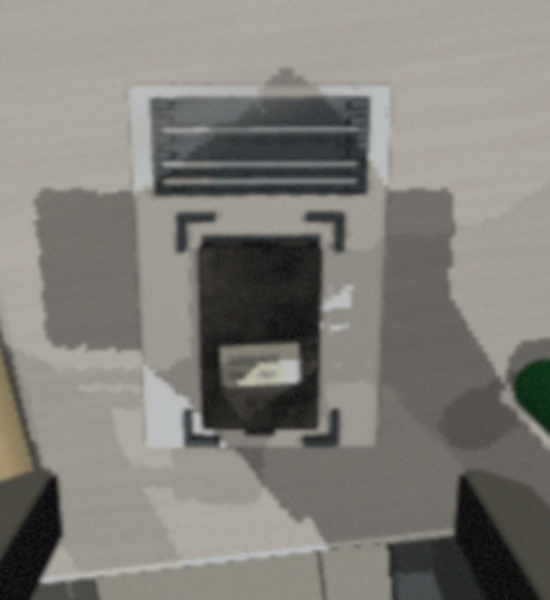

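>>> step_arm(
  rotation=[
    [0,0,0.06],
    [0,0,0.12],
    [0,0,0.18],
    [0,0,0.24],
    [0,0,0.3],
  ],
  offset=[
    [0,-0.2,0.04],
    [0,-0.4,0.08],
    [-0.04,-0.6,0.1],
    [-0.07,-0.8,0.1],
    [-0.1,-1,0.1],
  ],
  claw=[1,1,1,1,1],
)

```text
time_s: 28.15
eef_pos: [0.4495, 0.0608, 0.2107]
tcp_rot: [[0.704, -0.71, 0.0], [-0.71, -0.704, 0.002], [-0.001, -0.001, -1.0]]
ft_force: [-0.4, -0.0, 0.3]
grip_width: 0.0932
```

>>> step_arm(
  rotation=[
    [0,0,0.26],
    [0,0,0.26],
    [0,0,0.26],
    [0,0,0.26],
    [0,0,0.26],
    [0,0,0.26],
    [0,0,0.26],
  ],
  offset=[
    [0,-0.2,0],
    [0,-0.4,0],
    [0,-0.6,0],
    [0,-0.8,0],
    [0,-0.84,0],
    [0,-0.84,0],
    [0,-0.84,0],
  ],
  claw=[0.7,0.55,0.52,0.52,0.52,0.52,0.52],
)

```text
time_s: 29.02
eef_pos: [0.4491, -0.1483, 0.2101]
tcp_rot: [[1.0, 0.024, -0.002], [0.024, -1.0, 0.002], [-0.002, -0.002, -1.0]]
ft_force: [-0.3, 0.7, -0.2]
grip_width: 0.0483
```

```bash
python3 - <<'E'
from h import *
import json
from scipy.spatial.transform import Rotation as Ro
s=robot.get_state();print(s['time_s'],s['eef_pos'],s['grip_width'],np.round(s['tcp_rot'],4))
R=np.array(s['tcp_rot']);T=np.array([[1,0,0],[0,-1,0],[0,0,-1.]])
print('rot fix/pi',Ro.from_matrix(T@R.T).as_rotvec()/np.pi)
im=snap('wrist','w14.png')
json.dump({k:np.array(s[k]).tolist() for k in('eef_pos','tcp_rot')},open('w14.json','w'))
print(proj('wrist',[.4475,-.150,.095],s),proj('wrist',[.515,-.142,.093],s))
E
```

```text
29.025 [ 0.44913695 -0.1483429   0.21014645] 0.04833023579224685 [[ 0.9997  0.0243 -0.002 ]
 [ 0.0243 -0.9997  0.0021]
 [-0.002  -0.0021 -1.    ]]
rot fix/pi [-0.00067394 -0.00063903 -0.00773685]
[np.float64(271.1311660223209), np.float64(208.37129630864735)] [np.float64(343.19576056201186), np.float64(201.33468776430306)]
```

View pics/w14.png

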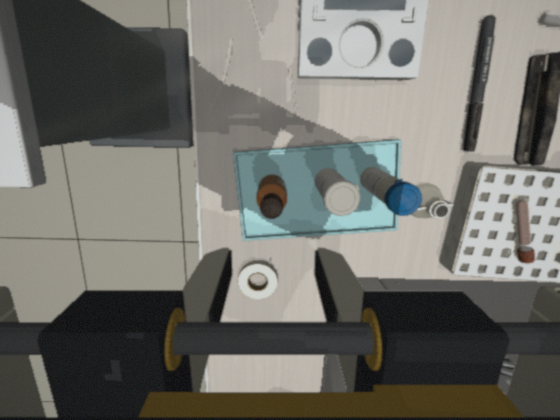

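>>> step_arm(
  rotation=[
    [-0.001,-0.001,-0.0075],
    [-0.001,-0.001,-0.0075],
    [-0.001,-0.001,-0.0075],
    [-0.001,-0.001,-0.0075],
    [-0.001,-0.001,-0.0075],
    [-0.001,-0.001,-0.0075],
    [-0.001,-0.001,-0.0075],
    [-0.001,-0.001,-0.0075],
    [-0.001,-0.001,-0.0075],
    [-0.001,-0.001,-0.0075],
  ],
  offset=[
    [-0.006,-0.004,-0.1],
    [-0.006,-0.004,-0.25],
    [-0.006,-0.004,-0.4],
    [-0.006,-0.004,-0.55],
    [-0.006,-0.004,-0.65],
    [-0.006,-0.004,-0.71],
    [-0.006,-0.004,-0.71],
    [-0.006,-0.004,-0.71],
    [-0.006,-0.004,-0.71],
    [-0.006,-0.004,-0.71],
  ],
  claw=[0.52,0.52,0.52,0.52,0.52,0.52,0.4,0,0,0],
  grip_force=15,
)

```text
time_s: 30.32
eef_pos: [0.4482, -0.1494, 0.0336]
tcp_rot: [[1.0, 0.002, 0.003], [0.002, -1.0, -0.002], [0.003, 0.002, -1.0]]
ft_force: [-0.8, 1.4, 6.1]
grip_width: 0.032
```

>>> step_arm(
  rotation=[
    [0,0,0],
    [0,0,0],
    [0,0,0],
    [0,0,0],
    [0,0,0],
    [0,0,0],
  ],
  offset=[
    [0,0,0],
    [0,0,0.1],
    [0,0,0.2],
    [0,0,0.36],
    [0,0,0.5],
    [0,0,0.5],
  ],
  claw=[0,0,0,0,0,0],
)

```text
time_s: 31.08
eef_pos: [0.4493, -0.1499, 0.1607]
tcp_rot: [[1.0, 0.002, 0.007], [0.002, -1.0, -0.004], [0.007, 0.004, -1.0]]
ft_force: [-0.0, 0.5, -0.5]
grip_width: 0.0323
```

>>> step_arm(
  rotation=[
    [0,0,0],
    [0,0,0],
    [0,0,0],
    [0,0,0],
    [0,0,0],
    [0,0,0],
    [0,0,0],
    [0,0,0],
    [0,0,0],
  ],
  offset=[
    [0.08,0.15,0],
    [0.18,0.32,0],
    [0.28,0.5,0],
    [0.345,0.624,0],
    [0.345,0.624,-0.1],
    [0.345,0.624,-0.25],
    [0.345,0.624,-0.36],
    [0.345,0.624,-0.39],
    [0.345,0.624,-0.39],
  ],
  claw=[0,0,0,0,0,0,0,0,0],
)

```text
time_s: 32.2
eef_pos: [0.5353, 0.0061, 0.0628]
tcp_rot: [[1.0, 0.001, 0.006], [0.002, -1.0, -0.003], [0.006, 0.004, -1.0]]
ft_force: [0.2, 0.1, -0.5]
grip_width: 0.0324
```

```bash
python3 - <<'E'
from h import *
s=robot.get_state();print(s['time_s'],s['eef_pos'],s['grip_width'],np.round(s['tcp_rot'],4))
im=snap('wrist','w15.png')
E
```

```text
32.2 [0.53532023 0.00607994 0.06284826] 0.032362051468249574 [[ 1.      0.0015  0.0058]
 [ 0.0015 -1.     -0.0035]
 [ 0.0058  0.0035 -1.    ]]
```

View pics/w15.png

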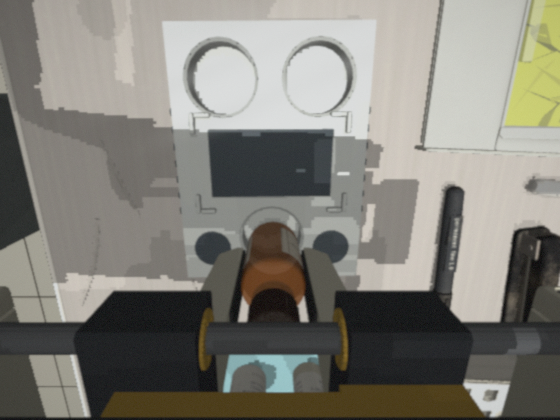

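>>> step_arm(
  rotation=[
    [0,0,0],
    [0,0,0],
    [0,0,0],
    [0,0,0],
    [0,0,0],
    [0,0,0],
  ],
  offset=[
    [0,0,-0.03],
    [0,0,-0.06],
    [0,0,-0.09],
    [0,0,-0.103],
    [0,0,-0.106],
    [0,0,-0.106],
  ],
  claw=[0,0,0,0,0,0],
)

```text
time_s: 33.0
eef_pos: [0.5359, 0.0061, 0.0372]
tcp_rot: [[1.0, 0.002, 0.007], [0.002, -1.0, -0.004], [0.007, 0.004, -1.0]]
ft_force: [-0.7, -0.7, -0.7]
grip_width: 0.032
```

>>> step_arm(
  rotation=[
    [0,0,0],
    [0,0,0],
    [0,0,0],
    [0,0,0],
    [0,0,0],
  ],
  offset=[
    [0,0,-0.002],
    [0,0,-0.003],
    [0,0,-0.003],
    [0,0,-0.003],
    [0,0,-0.003],
  ],
  claw=[0,0.42,0.5,0.6,0.7],
)

```text
time_s: 33.62
eef_pos: [0.5359, 0.0061, 0.0364]
tcp_rot: [[1.0, 0.002, 0.007], [0.002, -1.0, -0.004], [0.007, 0.004, -1.0]]
ft_force: [0.3, 0.3, 0.4]
grip_width: 0.0612
```

>>> step_arm(
  rotation=[
    [0,0,0],
    [0,0,0],
    [0,0,0],
    [0,0,0],
    [0,0,0],
    [0,0,0],
  ],
  offset=[
    [0,0,0.08],
    [0,0,0.2],
    [0,0,0.4],
    [0,0,0.6],
    [0,0,0.7],
    [0,0,0.7],
  ],
  claw=[0.7,0.7,0.8,0.9,1,1],
)

```text
time_s: 34.38
eef_pos: [0.5366, 0.006, 0.213]
tcp_rot: [[1.0, 0.002, 0.011], [0.002, -1.0, -0.004], [0.011, 0.004, -1.0]]
ft_force: [-0.1, 0.2, 0.1]
grip_width: 0.0925
```

```bash
python3 - <<'E'
from h import *
s=robot.get_state();print(s['time_s'],s['eef_pos'],s['grip_width'],np.round(s['tcp_rot'],4))
im=snap('wrist','w16.png')
E
```

```text
34.375 [0.53664419 0.00600868 0.21297075] 0.09253782430283092 [[ 0.9999  0.0015  0.0108]
 [ 0.0016 -1.     -0.0039]
 [ 0.0108  0.0039 -0.9999]]
```

View pics/w16.png

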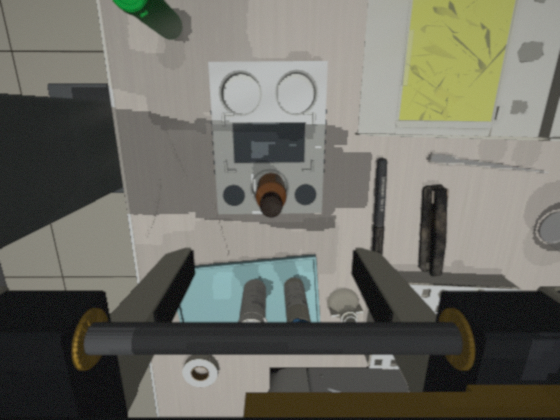

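>>> step_arm(
  rotation=[
    [0,0,-0.5],
    [0,0,-0.5],
    [0,0,-0.5],
    [0,0,-0.5],
    [0,0,-0.5],
    [0,0,-0.5],
    [0,0,-0.5],
    [0,0,-0.5],
    [0,0,-0.5],
    [0,0,-0.5],
  ],
  offset=[
    [-0.04,-0.15,0],
    [-0.086,-0.3,0],
    [-0.086,-0.45,0],
    [-0.086,-0.592,0],
    [-0.086,-0.592,0],
    [-0.086,-0.592,0],
    [-0.086,-0.592,0],
    [-0.086,-0.592,0],
    [-0.086,-0.592,0],
    [-0.086,-0.592,0],
  ],
  claw=[1,1,1,1,1,1,1,1,1,1],
)

```text
time_s: 35.67
eef_pos: [0.5138, -0.1418, 0.2098]
tcp_rot: [[0.002, -1.0, -0.006], [-1.0, -0.002, -0.007], [0.007, 0.006, -1.0]]
ft_force: [0.7, -0.9, 0.5]
grip_width: 0.0933
```

```bash
python3 - <<'E'
from h import *
from scipy.spatial.transform import Rotation as Ro
s=robot.get_state();print(s['time_s'],s['eef_pos'],s['grip_width'])
R=np.array(s['tcp_rot']);T=np.array([[.005,-1,0],[-1,-.005,0],[0,0,-1.]])
print('rot fix/pi',Ro.from_matrix(T@R.T).as_rotvec()/np.pi)
im=snap('wrist','w17.png')
print(proj('wrist',[.515,-.142,.093],s),proj('wrist',[.569,-.137,.107],s))
E
```

```text
35.675 [ 0.51379886 -0.14176111  0.20975874] 0.09326284369252891
rot fix/pi [ 0.00231315 -0.00192125  0.00091346]
[np.float64(272.11632925920605), np.float64(204.3310248878797)] [np.float64(266.360074747122), np.float64(147.85609824313627)]
```

View pics/w17.png

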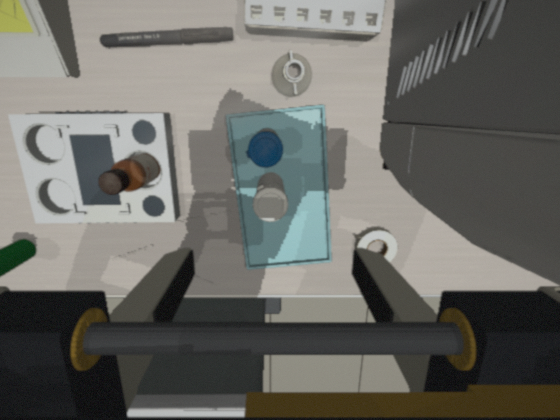

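>>> step_arm(
  rotation=[
    [0.0023,-0.002,0.001],
    [0.0023,-0.002,0.001],
    [0.0023,-0.002,0.001],
    [0.0023,-0.002,0.001],
    [0.0023,-0.002,0.001],
    [0.0023,-0.002,0.001],
    [0.0023,-0.002,0.001],
    [0.0023,-0.002,0.001],
    [0.0023,-0.002,0.001],
    [0.0023,-0.002,0.001],
  ],
  offset=[
    [0.004,0,-0.1],
    [0.004,0,-0.25],
    [0.004,0,-0.4],
    [0.004,0,-0.52],
    [0.004,0,-0.624],
    [0.004,0,-0.624],
    [0.004,0,-0.624],
    [0.004,0,-0.624],
    [0.004,0,-0.624],
    [0.004,0,-0.624],
  ],
  claw=[0.9,0.8,0.7,0.7,0.7,0.6,0,0,0,0],
)

```text
time_s: 36.98
eef_pos: [0.5154, -0.1419, 0.0548]
tcp_rot: [[0.006, -1.0, 0.002], [-1.0, -0.006, -0.001], [0.001, -0.002, -1.0]]
ft_force: [0.4, -0.5, 6.1]
grip_width: 0.0337
```

>>> step_arm(
  rotation=[
    [0,0,0],
    [0,0,0],
    [0,0,0],
    [0,0,0],
    [0,0,0],
    [0,0,0],
  ],
  offset=[
    [0,0,0],
    [0,0,0.1],
    [0,0,0.2],
    [0,0,0.36],
    [0,0,0.52],
    [0,0,0.52],
  ],
  claw=[0,0,0,0,0,0],
)

```text
time_s: 37.72
eef_pos: [0.5166, -0.1424, 0.1873]
tcp_rot: [[0.007, -1.0, 0.007], [-1.0, -0.007, -0.002], [0.002, -0.007, -1.0]]
ft_force: [-0.2, -0.1, -1.3]
grip_width: 0.0339
```

>>> step_arm(
  rotation=[
    [0,0,0],
    [0,0,0],
    [0,0,0],
    [0,0,0],
    [0,0,0],
    [0,0,0],
    [0,0,0],
    [0,0,0],
    [0,0,0],
    [0,0,0],
  ],
  offset=[
    [0.03,0.16,0],
    [0.07,0.36,0],
    [0.11,0.56,0],
    [0.15,0.76,0],
    [0.188,0.94,0],
    [0.188,1,0],
    [0.188,1,-0.1],
    [0.188,1,-0.25],
    [0.188,1,-0.4],
    [0.188,1,-0.42],
  ],
  claw=[0,0,0,0,0,0,0,0,0,0],
)

```text
time_s: 38.98
eef_pos: [0.5617, 0.1067, 0.0797]
tcp_rot: [[0.006, -1.0, 0.001], [-1.0, -0.006, -0.003], [0.003, -0.001, -1.0]]
ft_force: [0.8, 1.2, 0.4]
grip_width: 0.034
```

```bash
python3 - <<'E'
from h import *
s=robot.get_state();print(s['time_s'],s['eef_pos'],s['grip_width'],np.round(s['tcp_rot'],4))
im=snap('wrist','w18.png')
E
```

```text
38.975 [0.56165837 0.10674387 0.07970794] 0.033981370797320117 [[ 0.006  -1.      0.0012]
 [-1.     -0.006  -0.0031]
 [ 0.0031 -0.0012 -1.    ]]
```

View pics/w18.png

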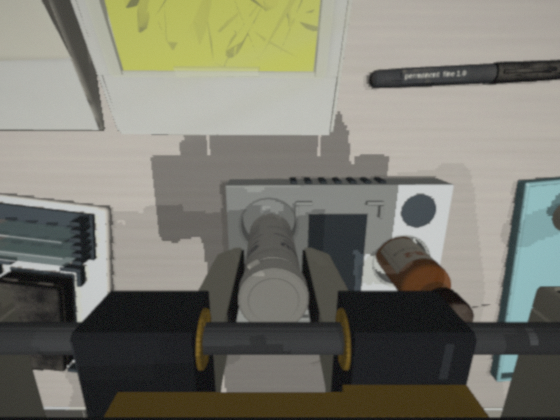

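>>> step_arm(
  rotation=[
    [0,0,0],
    [0,0,0],
    [0,0,0],
    [0,0,0],
    [0,0,0],
    [0,0,0],
  ],
  offset=[
    [0.005,0.004,-0.01],
    [0.005,0.004,-0.04],
    [0.005,0.004,-0.07],
    [0.005,0.004,-0.085],
    [0.005,0.004,-0.088],
    [0.005,0.004,-0.088],
  ],
  claw=[0,0,0,0,0,0],
)

```text
time_s: 39.78
eef_pos: [0.5639, 0.108, 0.059]
tcp_rot: [[0.006, -1.0, 0.004], [-1.0, -0.006, -0.003], [0.003, -0.003, -1.0]]
ft_force: [-0.0, 0.2, -0.5]
grip_width: 0.0333
```

>>> step_arm(
  rotation=[
    [0,0,0],
    [0,0,0],
    [0,0,0],
    [0,0,0],
    [0,0,0],
  ],
  offset=[
    [0,0,-0.004],
    [0,0,-0.005],
    [0,0,-0.005],
    [0,0,-0.005],
    [0,0,-0.005],
  ],
  claw=[0,0.45,0.55,0.65,0.75],
)

```text
time_s: 40.4
eef_pos: [0.5639, 0.108, 0.0578]
tcp_rot: [[0.006, -1.0, 0.004], [-1.0, -0.006, -0.003], [0.003, -0.004, -1.0]]
ft_force: [-0.3, 0.9, -0.4]
grip_width: 0.0655
```

>>> step_arm(
  rotation=[
    [0,0,0],
    [0,0,0],
    [0,0,0],
    [0,0,0],
    [0,0,0],
  ],
  offset=[
    [0,0,0.08],
    [0,0,0.2],
    [0,0,0.4],
    [0,0,0.6],
    [0,0,0.6],
  ],
  claw=[0.75,0.75,0.8,0.9,1],
)

```text
time_s: 41.02
eef_pos: [0.5656, 0.1082, 0.2116]
tcp_rot: [[0.006, -1.0, 0.01], [-1.0, -0.006, -0.002], [0.002, -0.01, -1.0]]
ft_force: [1.1, -0.2, -0.4]
grip_width: 0.089
```

>>> step_arm(
  rotation=[
    [0,0.003,0],
    [0,0.003,0],
    [0,0.003,0],
    [0,0.003,0],
    [0,0.003,0],
    [0,0.003,0],
  ],
  offset=[
    [0.014,-0.22,0],
    [0.014,-0.44,0],
    [0.014,-0.66,0],
    [0.014,-0.88,0],
    [0.014,-0.982,0],
    [0.014,-0.982,0],
  ],
  claw=[1,1,1,1,1,1],
)

```text
time_s: 41.78
eef_pos: [0.5685, -0.1386, 0.2103]
tcp_rot: [[0.004, -1.0, -0.001], [-1.0, -0.004, -0.002], [0.002, 0.001, -1.0]]
ft_force: [-0.0, 1.5, -0.1]
grip_width: 0.0928
```

```bash
python3 - <<'E'
from h import *
s=robot.get_state();print(s['time_s'],s['eef_pos'],s['grip_width'],np.round(s['tcp_rot'],4))
im=snap('wrist','w19.png')
print(proj('wrist',[.569,-.137,.107],s))
E
```

```text
41.775 [ 0.56852229 -0.13858205  0.21026003] 0.09283771657497322 [[ 3.6e-03 -1.0e+00 -7.0e-04]
 [-1.0e+00 -3.6e-03 -1.5e-03]
 [ 1.5e-03  7.0e-04 -1.0e+00]]
[np.float64(270.81611541689256), np.float64(209.93962228664915)]
```

View pics/w19.png

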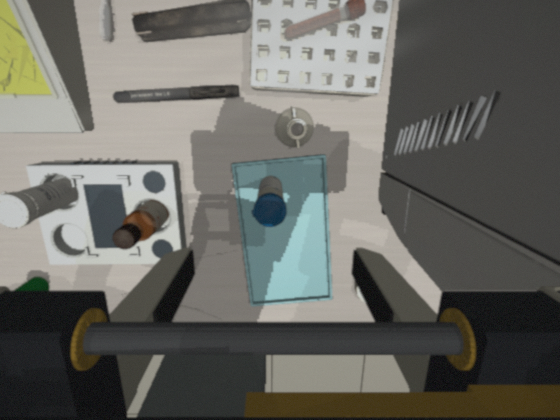

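>>> step_arm(
  rotation=[
    [0,0,0],
    [0,0,0],
    [0,0,0],
    [0,0,0],
    [0,0,0],
    [0,0,0],
    [0,0,0],
    [0,0,0],
    [0,0,0],
    [0,0,0],
  ],
  offset=[
    [0.003,0.005,-0.1],
    [0.003,0.005,-0.25],
    [0.003,0.005,-0.4],
    [0.003,0.005,-0.52],
    [0.003,0.005,-0.6],
    [0.003,0.005,-0.6],
    [0.003,0.005,-0.6],
    [0.003,0.005,-0.6],
    [0.003,0.005,-0.6],
    [0.003,0.005,-0.6],
  ],
  claw=[0.9,0.8,0.7,0.7,0.7,0.6,0,0,0,0],
)

```text
time_s: 43.08
eef_pos: [0.5698, -0.1362, 0.0611]
tcp_rot: [[0.005, -1.0, 0.001], [-1.0, -0.005, -0.002], [0.002, -0.001, -1.0]]
ft_force: [-1.1, 1.1, 4.6]
grip_width: 0.0303
```

>>> step_arm(
  rotation=[
    [0,0,0],
    [0,0,0],
    [0,0,0],
    [0,0,0],
    [0,0,0],
    [0,0,0],
  ],
  offset=[
    [0,0,0],
    [0,0,0.1],
    [0,0,0.2],
    [0,0,0.36],
    [0,0,0.56],
    [0,0,0.56],
  ],
  claw=[0,0,0,0,0,0],
)

```text
time_s: 43.82
eef_pos: [0.5713, -0.1367, 0.2047]
tcp_rot: [[0.005, -1.0, 0.007], [-1.0, -0.005, -0.004], [0.004, -0.007, -1.0]]
ft_force: [0.1, -0.2, -1.1]
grip_width: 0.0301
```

>>> step_arm(
  rotation=[
    [0,0,0],
    [0,0,0],
    [0,0,0],
    [0,0,0],
    [0,0,0],
    [0,0,0],
    [0,0,0],
    [0,0,0],
    [0,0,0],
    [0,0,0],
  ],
  offset=[
    [-0.07,0.16,0],
    [-0.14,0.36,0],
    [-0.22,0.56,0],
    [-0.259,0.76,0],
    [-0.259,0.92,0],
    [-0.259,0.976,0],
    [-0.259,0.976,-0.12],
    [-0.259,0.976,-0.3],
    [-0.259,0.976,-0.44],
    [-0.259,0.976,-0.46],
  ],
  claw=[0,0,0,0,0,0,0,0,0,0],
)

```text
time_s: 45.08
eef_pos: [0.5051, 0.1064, 0.0874]
tcp_rot: [[0.004, -1.0, 0.002], [-1.0, -0.004, -0.004], [0.004, -0.002, -1.0]]
ft_force: [0.6, -0.9, -0.0]
grip_width: 0.0301
```

```bash
python3 - <<'E'
from h import *
s=robot.get_state();print(s['time_s'],s['eef_pos'],s['grip_width'],np.round(s['tcp_rot'],4))
im=snap('wrist','w20.png')
E
```

```text
45.075 [0.50510406 0.10636196 0.08736165] 0.030149863836309944 [[ 0.004  -1.      0.0018]
 [-1.     -0.004  -0.0043]
 [ 0.0043 -0.0018 -1.    ]]
```

View pics/w20.png

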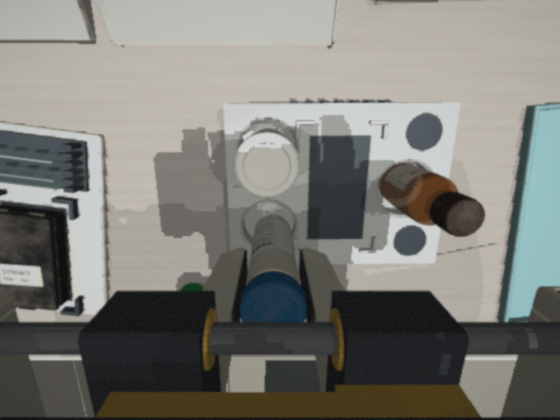

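>>> step_arm(
  rotation=[
    [0,0,0],
    [0,0,0],
    [0,0,0],
    [0,0,0],
    [0,0,0],
    [0,0,0],
  ],
  offset=[
    [0.004,0,-0.01],
    [0.004,0,-0.04],
    [0.004,0,-0.07],
    [0.004,0,-0.088],
    [0.004,0,-0.093],
    [0.004,0,-0.093],
  ],
  claw=[0,0,0,0,0,0],
)

```text
time_s: 45.88
eef_pos: [0.5069, 0.1066, 0.0651]
tcp_rot: [[0.004, -1.0, 0.004], [-1.0, -0.004, -0.004], [0.004, -0.004, -1.0]]
ft_force: [-0.5, -0.7, -0.8]
grip_width: 0.0304
```

>>> step_arm(
  rotation=[
    [0,0,0],
    [0,0,0],
    [0,0,0],
    [0,0,0],
    [0,0,0],
  ],
  offset=[
    [0,0,-0.003],
    [0,0,-0.004],
    [0,0,-0.004],
    [0,0,-0.004],
    [0,0,-0.004],
  ],
  claw=[0,0.45,0.55,0.65,0.75],
)

```text
time_s: 46.5
eef_pos: [0.5069, 0.1066, 0.0641]
tcp_rot: [[0.004, -1.0, 0.004], [-1.0, -0.004, -0.004], [0.004, -0.004, -1.0]]
ft_force: [-0.4, -0.0, -0.4]
grip_width: 0.0656
```

>>> step_arm(
  rotation=[
    [0,0,0],
    [0,0,0],
    [0,0,0],
    [0,0,0],
    [0,0,0],
  ],
  offset=[
    [0,0,0.08],
    [0,0,0.2],
    [0,0,0.4],
    [0,0,0.6],
    [0,0,0.6],
  ],
  claw=[0.75,0.75,0.8,0.9,1],
)

```text
time_s: 47.12
eef_pos: [0.5086, 0.1068, 0.2176]
tcp_rot: [[0.004, -1.0, 0.01], [-1.0, -0.004, -0.003], [0.003, -0.01, -1.0]]
ft_force: [0.2, 0.7, 0.0]
grip_width: 0.0892
```

```bash
python3 - <<'E'
from h import *
s=robot.get_state();print(s['time_s'],s['eef_pos'],s['grip_width'],np.round(s['tcp_rot'],4))
im=snap('wrist','w21.png')
E
```

```text
47.125 [0.50856648 0.10683358 0.21762781] 0.0892456221480635 [[ 0.0042 -0.9999  0.0104]
 [-1.     -0.0042 -0.0032]
 [ 0.0033 -0.0104 -0.9999]]
```

View pics/w21.png

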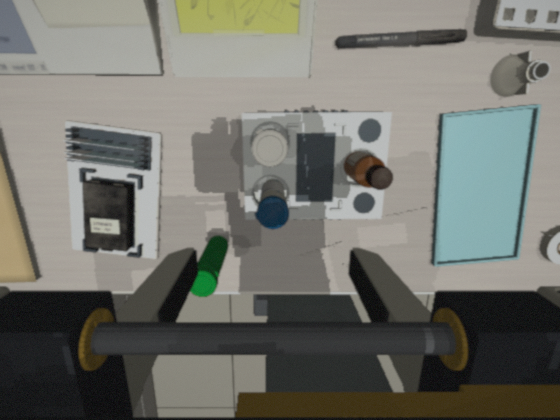

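>>> step_arm(
  rotation=[
    [0,0.003,0],
    [0,0.003,0],
    [0,0.003,0],
    [0,0.003,0],
    [0,0.003,0],
  ],
  offset=[
    [0.1,-0.1,0.2],
    [0.2,-0.212,0.302],
    [0.203,-0.212,0.302],
    [0.203,-0.212,0.302],
    [0.203,-0.212,0.302],
  ],
  claw=[1,1,1,1,1],
)

```text
time_s: 47.8
eef_pos: [0.5572, 0.0543, 0.2893]
tcp_rot: [[0.005, -1.0, -0.005], [-1.0, -0.005, -0.004], [0.004, 0.005, -1.0]]
ft_force: [-0.1, -0.3, -0.6]
grip_width: 0.0929
```

```bash
python3 - <<'E'
from h import *
import json
s=robot.get_state();print(s['time_s'],s['eef_pos'],s['grip_width'],np.round(s['tcp_rot'],4),s['ft_force'])
json.dump({k:np.array(s[k]).tolist() for k in('eef_pos','tcp_rot')},open('w22.json','w'))
im=snap('wrist','w22.png')
a=cv2.imread('pics/w22.png')
A=cv2.resize(a[140:260,195:345],None,fx=5,fy=5,interpolation=cv2.INTER_CUBIC)
cv2.imwrite('pics/w22a.png',A)
B=cv2.resize(a[145:275,60:160],None,fx=4.5,fy=4.5,interpolation=cv2.INTER_CUBIC)
cv2.imwrite('pics/w22b.png',B)
E
```

```text
47.8 [0.55723633 0.05434042 0.28934867] 0.09292952577492945 [[ 0.005  -1.     -0.0053]
 [-1.     -0.0049 -0.0036]
 [ 0.0036  0.0053 -1.    ]] [-0.12381856 -0.28752404 -0.55757738]
```

View pics/w22a.png

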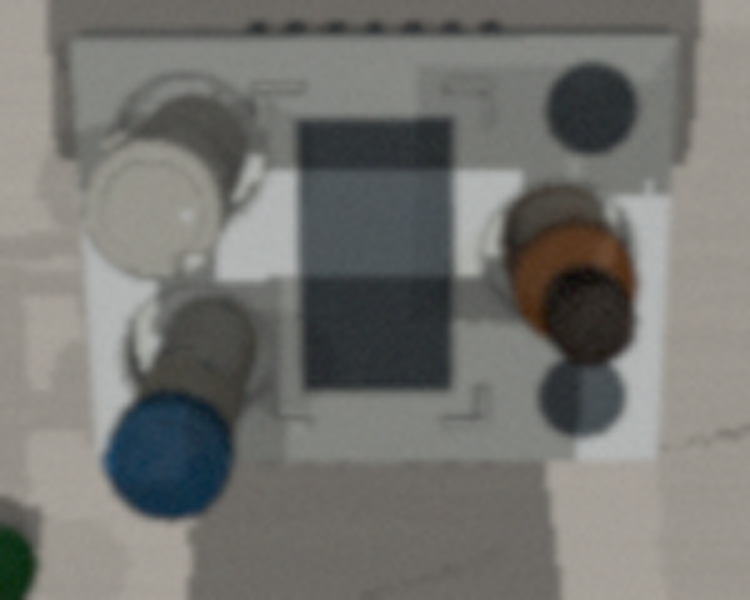

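View pics/w22b.png

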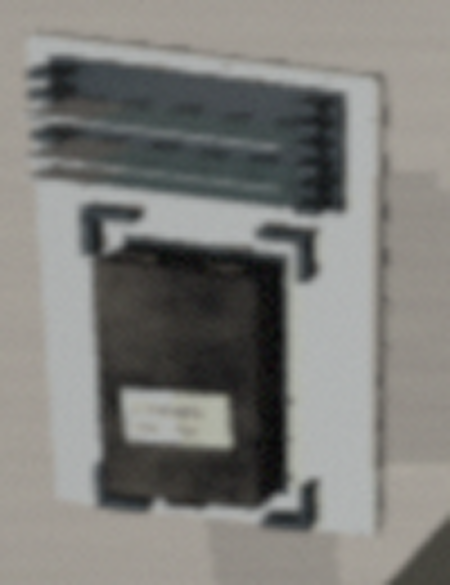

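```bash
python3 - <<'E'
from h import *
import json
np.set_printoptions(precision=4,suppress=True)
s=json.load(open('w22.json'))
a=lambda p,h:atz('wrist',(195+p[0]/5,140+p[1]/5),h,s)[:2]
b=lambda p,h:atz('wrist',(60+p[0]/4.5,145+p[1]/4.5),h,s)
print('caps',a((153,209),.096),a((170,455),.11),a((589,315),.098))
s3=json.load(open('w13.json'));R=np.array(s3['tcp_rot'])
c3=lambda p,h:R.T@(atz('wrist',(170+p[0]/2.5,60+p[1]/2.5),h,s3)-np.array(s3['eef_pos']))
P=[c3(p,.016) for p in[(177,214),(344,214),(338,446),(187,444)]]
C=[c3(p,.029) for p in[(199,243),(321,243),(318,430),(203,430)]]
print('posts',np.mean(P,0),P);print('case',np.mean(C,0),C)
im=snap('top','t22.png');cv2.imwrite('pics/t22z.png',cv2.resize(im[190:280,110:240,::-1],None,fx=6,fy=6,interpolation=cv2.INTER_CUBIC))
for n in['marker_mid','tape_roll_mid','adapter_mid']:
    print(n,[(np.round(d['position'],1).tolist(),round(d['confidence'],2)) for d in robot.search_frame('top',n)[:2]])
E
```

```text
caps [0.5632 0.1089] [0.5069 0.1053] [0.5383 0.0059]
posts [0.0021 0.0021 0.1726] [array([-0.0341, -0.0509,  0.1729]), array([ 0.0372, -0.0509,  0.1728]), array([0.0378, 0.0556, 0.1723]), array([-0.0327,  0.0546,  0.1724])]
case [0.0014 0.0011 0.1596] [array([-0.024 , -0.0403,  0.1599]), array([ 0.0266, -0.0403,  0.1598]), array([0.0272, 0.0426, 0.1594]), array([-0.0241,  0.0426,  0.1594])]
marker_mid [([413.5, 256.0], 0.56)]
tape_roll_mid [([408.3, 260.0], 0.9)]
adapter_mid [([361.0, 170.9], 0.53), ([361.2, 231.9], 0.2)]
```

View pics/t22z.png

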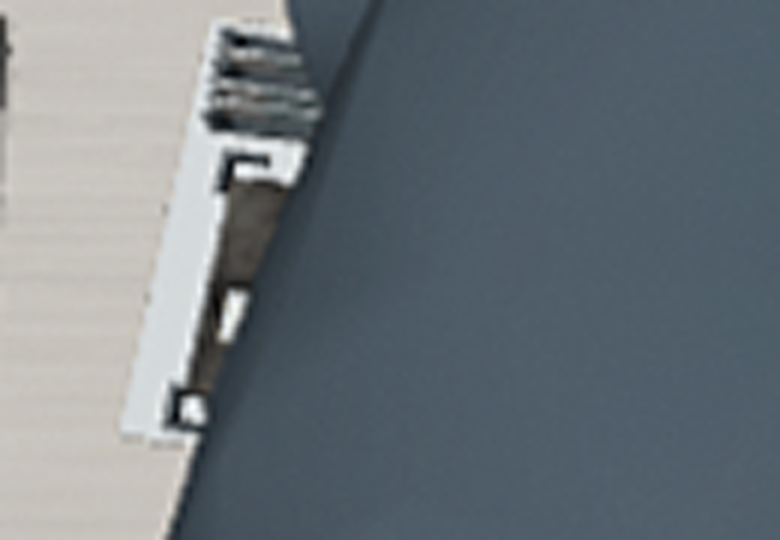

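View pics/t22.png

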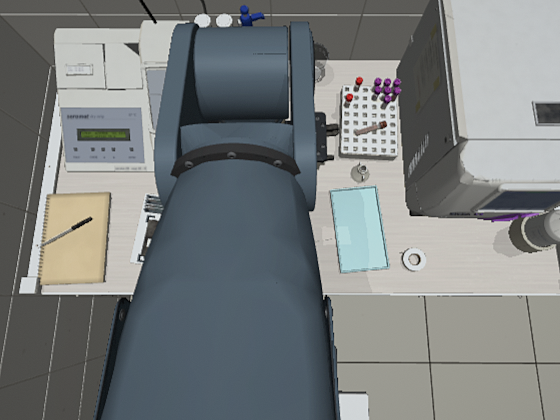

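View pics/w22.png

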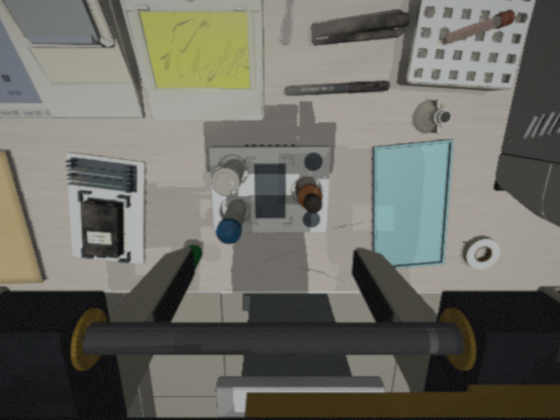

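The tape roll is still at (414, 259), the marker and adapter have not moved, all three parts stand in their own wells, and the case lies inside the posts. Handing in.

```bash
python3 -c "
from workcell import robot
print(robot.close_job())"
```

```text
the job is handed in; nothing more can be done
None
```

I handed the job in at about 48 s of the 115 s allowed; it returns no verdict, so success rests on my own camera checks.

**What I did:** I stood the white vial, the blue-capped vial and the amber bottle on the side tray. Then I docked the slide case in the station and put each of the three back upright in the well it came from. The gripper was open and clear of everything at the end.

**Last checks in the wrist pictures:**
- **Vials and bottle:** all three look upright in their own wells. Their caps are about 1–2 mm from where they were measured at the start; the limit is 12 mm.
- **Slide case:** it looks flat and straight between the four posts. Its centre was about 1 mm from the posts' centre when measured right after release; the limit is 8 mm.
- **Marker, tape roll and adapter:** none has moved visibly. The tape roll and adapter also sit where they were in the top picture.

**Checks that disagreed:**
- In the final top picture the network reported the marker at the tape roll's place, with confidence 0.56. The arm was hiding the marker there. I discounted it, because the wrist picture shows the marker in its original place.
- The network placed the tape roll about 8 pixels from its first report. In the picture itself it is still at about its starting spot.
- The top camera and the wrist camera differed by 1–3 mm on positions. I used the wrist camera for the moves.

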